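# Fit the keyed cranks to the three-spindle mixer drive

### The arm

A 6-joint arm with a two-finger parallel gripper is mounted at the origin on a cart in front of the work surface, level with it; the furniture and walls round the work are solid. World frame = base frame: x ahead of the robot, y to its left, z up, the work surface at z = 0. Lengths are in m, angles in rad, forces in N, time in s.
With the tool pointing down it reaches from about 0.25 to 0.775 m from the base axis. Payload 4 kg.
Tool frame: the origin (TCP) lies on the centre line of the jaws, within the pads' length; the fingertips stand 17 mm ahead of it and the grasp point (between the pads) lies 2 mm behind it; z points along the fingers, y is the line along which they close (so a half turn about z gives the same grasp; the last joint's range is limited). The gripper opens to 94 mm and grips with 3 to 60 N. Pads are 16 mm wide; open, the fingers measure 119 mm over their backs; the gripper's body (75 mm by 177 mm) begins 78 mm behind the grasp point.
Start: joints at [1.194, 0.087, 1.371, -0, 1.684, -0.103], TCP at [0.149, 0.53, 0.223] pointing down, gripper open.
Joint ranges: [-3.1, 3.1], [-0.76, 2.03], [0.27, 2.55], [-1.08, 4.22], [0.17, 2.65], [-2.57, 2.57]. Speed limits (rad/s): [2.79, 2.79, 3.14, 3.14, 3.14, 3.14].

### API

Orientations are given as [roll, pitch, yaw] about the fixed x, y, z axes, in that order (R = Rz(yaw) Ry(pitch) Rx(roll)).
In Python, from bench import robot gives the robot as it stands.
- The arm moves only by the tool servo_tool, never from a script. Its argument "plan" is a list of rows, each a list of 7 numbers: the shift along the tool's x, y, z normalised to -1 to 1, where 1 is 0.1 m, then the turn, a rotation vector about the tool's x, y, z normalised to -1 to 1, where 1 is pi/2 rad, then the finger opening in mm, from 0 to 94. In form: [[x, y, z, ax, ay, az, gripper], ...]. A call has 1 to 12 rows; each row is the pose to reach, as a shift and turn from the pose commanded when the call began, along the tool's axes at that moment; what a row does not reach only later rows make up. A row lasts 1/12 s, in which the tool goes at most 41.7 mm and 7.16 degrees, less where a joint would pass 70% of its speed; a pose out of reach is approached as far as the arm can. A call with a number of a shift or a turn outside -1 to 1 is refused whole. A call with a gripper value outside its range is refused whole. The fingers move at their own pace and stop on an object; the grip force is fixed at half the most. Time passes only in rows, so rows that repeat a pose let the fingers close. It gives the time, the measured TCP pose, the force, the opening and the grip force at its end, in the units of the state.
- robot.get_obs(): the state, without advancing time (a new reading comes with each control period).
- robot.snapshot(name): name is "side" or "top" or "wrist"; returns the picture (384x512x3 uint8, red, green, blue); there is no depth.
- robot.camera_params(name): a dict with "camera_matrix" (3x3 intrinsics, pixels), "rvec" (rotation vector, rad) and "tvec" (3), from world to camera coordinates, as OpenCV has them; the wrist camera has in their place "tool_from_camera" (4x4, takes a point from camera to tool coordinates, whose origin is the TCP and whose axes are the flange's). Camera axes: x right, y down, z forward; pixel columns grow to the right and rows downward; lengths in m; the calibration is good to about 2 mm. A picture is of the moment at which its call begins: read the wrist's pose just before it. camera_params takes no time and is no camera call.
- robot.close_job(): hands the job in; it is judged then, once.
Trained networks look in the newest picture that a camera, given by its name, has taken for a name from the list of things; names that differ only in an ending like _2 or _b are one class to them, and where a whole thing is asked for, a point or a joint stands for the part that bears it (a point fixed in the world has none). Each returns a list of dicts, best first, with "conf" (0 to 1); they miss things now and then, are a little off and sometimes report something else, mostly with a low value. They report only what shows in the picture. A call takes as long as a camera call. They do not tell look-alikes from the thing itself.
- robot.find_in(thing, camera): "extent" ([centre column, centre row, width, height] in pixels, round what is visible of it).
The state is a dict: "time": time; "joint_positions": joint angles; "qvel": joint speeds; "joint_torque": joint torques, N m; "tool_pos": TCP position; "ee_rot": TCP orientation; "wrist_force": force on the tool from outside, world axes, zero at the start; "wrist_torque": the same for the moment, N m; "width": finger opening in m; "finger_force": force on a finger pad.
Only numpy, scipy, OpenCV 4.12 (cv2) and the standard library are available. Lean on these libraries where they do the work, as an engineer would, in place of code of your own. Each camera call takes 0.05 s, during which the arm holds its last target. There are 200 camera calls.

### The job

Get the small mixer drive ready: swing its keeper bar right back against the open stop, then fit every crank that lies on the bench on a spindle of its own (any spindle will do), turned so that its keyway takes the spindle's key and pushed down fully home on the flange. Once all the cranks are on, swing the bar over them until it rests against its home stop, and leave the other things on the bench where they stand.

Things in the scene. Friction and masses are not known exactly. Their poses are not given: they have to be found in the camera images.
- drive: the mixer drive, fixed to the bench: grey base plate 279 x 90 mm, its top 18 mm above the bench and running from x = -0.147 to 0.132; three upright spindles in a row on its x axis at 0.045, -0.020, -0.085 m. Stop posts 82 mm high: home at (-0.135, 0.013), open at (0.115, -0.037). Origin on the bench under the row; +x away from the robot, towards the bar's pivot; z up.
- seat_0 (a point): spindle 0 (nearest the bar's pivot): point on its axis atop its 38 mm flange, 23 mm above the bench, where a crank's underside ends up. z up; x towards the key and the flange's lug. Shaft 14 mm thick, 42 mm high above the seat, last 7 mm tapered. Key 6 mm wide, reaching 12.5 mm from the axis, from the seat to 24 mm above it. Turns a little about z, stiff (0.08 N m).
- seat_1 (a point): spindle 1 (the middle one): point on its axis atop its 38 mm flange, 23 mm above the bench, where a crank's underside ends up. z up; x towards the key and the flange's lug. Shaft 14 mm thick, 42 mm high above the seat, last 7 mm tapered. Key 6 mm wide, reaching 12.5 mm from the axis, from the seat to 24 mm above it. Turns a little about z, stiff (0.08 N m).
- seat_2 (a point): spindle 2 (nearest the bar's free end): point on its axis atop its 38 mm flange, 23 mm above the bench, where a crank's underside ends up. z up; x towards the key and the flange's lug. Shaft 14 mm thick, 42 mm high above the seat, last 7 mm tapered. Key 6 mm wide, reaching 12.5 mm from the axis, from the seat to 24 mm above it. Turns a little about z, stiff (0.08 N m).
- keeper_bar (a joint): angle of the keeper bar in rad: 0 = home, lying over the row of spindles against the home stop post; it opens anticlockwise seen from above (its free end swings to the drive's -y side, the robot's right) to 1.25 at the open stop. It stays where it is left; friction about 0.12 N m.
- bar_pivot (a point): the axis of the bar's vertical pivot pin, at the bar's underside, 69 mm above the bench; fixed to the drive at its x = 0.115, y = 0, with the drive's axes.
- bar_handle (a point): top of the bar's upright handle pin (black, 12 mm thick, 32 mm tall, top 113 mm above the bench), 235 mm from the pivot near the free end. The bar is steel, 16 mm wide, 12 mm thick, from 69 to 81 mm above the bench and clears seated cranks. Its -x axis points from pivot to free end.
- crank_0: aluminium crank, upright: square hub 36 x 36 mm, 34 mm high, through bore 16.5 mm clear, with a keyway 8.5 mm wide in the bore's +x side reaching 14.2 mm from the axis. Low arm at its foot (16 wide, 9 high) towards +x to 38 mm from the axis, with a pin to 17 mm height. 50 to 90 g. Origin: bore axis at the underside; x along keyway and arm, z up. Grip the hub's y faces. May be absent.
- crank_1: aluminium crank, upright: square hub 36 x 36 mm, 34 mm high, through bore 16.5 mm clear, with a keyway 8.5 mm wide in the bore's +x side reaching 14.2 mm from the axis. Low arm at its foot (16 wide, 9 high) towards +x to 38 mm from the axis, with a pin to 17 mm height. 50 to 90 g. Origin: bore axis at the underside; x along keyway and arm, z up. Grip the hub's y faces. May be absent.
- crank_2: aluminium crank, upright: square hub 36 x 36 mm, 34 mm high, through bore 16.5 mm clear, with a keyway 8.5 mm wide in the bore's +x side reaching 14.2 mm from the axis. Low arm at its foot (16 wide, 9 high) towards +x to 38 mm from the axis, with a pin to 17 mm height. 50 to 90 g. Origin: bore axis at the underside; x along keyway and arm, z up. Grip the hub's y faces. May be absent.
- vial: a bystander: small glass vial with screw cap, 27 mm across, 56 mm high, upright; origin at its underside. Not to be disturbed.
- oil_vial: a bystander: glass oil vial with black cap, 25 mm across, 62 mm high, upright; origin at its underside. Not to be disturbed.
Not all that is in view belongs to the job. What is shaped like the crank_0 but blue is not meant.

How it is judged:
On the way, in this order (a step that is already met when the one before it is completed fails the run):
1. the keeper bar is swung back to its open stop (past 1.12 rad) (value of joint keeper_bar above 1.12 rad), for 0.2 s.
2. with the bar still out of the way (past 0.8 rad), every crank is keyed and fully home on a spindle (((horizontal distance between crank_0 and seat_0 below 0.004 m and z of crank_0 in the frame of seat_0 between -0.004 and 0.004 m and angle between the x axis of crank_0 and the x axis of seat_0, either way round below 0.2 rad and angle between crank_0's own z axis and vertical below 0.1 rad) or (horizontal distance between crank_0 and seat_1 below 0.004 m and z of crank_0 in the frame of seat_1 between -0.004 and 0.004 m and angle between the x axis of crank_0 and the x axis of seat_1, either way round below 0.2 rad and angle between crank_0's own z axis and vertical below 0.1 rad) or (horizontal distance between crank_0 and seat_2 below 0.004 m and z of crank_0 in the frame of seat_2 between -0.004 and 0.004 m and angle between the x axis of crank_0 and the x axis of seat_2, either way round below 0.2 rad and angle between crank_0's own z axis and vertical below 0.1 rad)) and ((horizontal distance between crank_1 and seat_0 below 0.004 m and z of crank_1 in the frame of seat_0 between -0.004 and 0.004 m and angle between the x axis of crank_1 and the x axis of seat_0, either way round below 0.2 rad and angle between crank_1's own z axis and vertical below 0.1 rad) or (horizontal distance between crank_1 and seat_1 below 0.004 m and z of crank_1 in the frame of seat_1 between -0.004 and 0.004 m and angle between the x axis of crank_1 and the x axis of seat_1, either way round below 0.2 rad and angle between crank_1's own z axis and vertical below 0.1 rad) or (horizontal distance between crank_1 and seat_2 below 0.004 m and z of crank_1 in the frame of seat_2 between -0.004 and 0.004 m and angle between the x axis of crank_1 and the x axis of seat_2, either way round below 0.2 rad and angle between crank_1's own z axis and vertical below 0.1 rad)) and ((horizontal distance between crank_2 and seat_0 below 0.004 m and z of crank_2 in the frame of seat_0 between -0.004 and 0.004 m and angle between the x axis of crank_2 and the x axis of seat_0, either way round below 0.2 rad and angle between crank_2's own z axis and vertical below 0.1 rad) or (horizontal distance between crank_2 and seat_1 below 0.004 m and z of crank_2 in the frame of seat_1 between -0.004 and 0.004 m and angle between the x axis of crank_2 and the x axis of seat_1, either way round below 0.2 rad and angle between crank_2's own z axis and vertical below 0.1 rad) or (horizontal distance between crank_2 and seat_2 below 0.004 m and z of crank_2 in the frame of seat_2 between -0.004 and 0.004 m and angle between the x axis of crank_2 and the x axis of seat_2, either way round below 0.2 rad and angle between crank_2's own z axis and vertical below 0.1 rad)) and value of joint keeper_bar above 0.8 rad), for 0.2 s.
3. the bar is swung home over the cranks (below 0.05 rad) (value of joint keeper_bar below 0.05 rad), for 0.2 s.
At the end, for the whole second after the job is handed in: Every crank present sits on a spindle: axis within 4 mm, underside within 4 mm of the flange, keyway within 0.2 rad of the key, upright within 0.1 rad, at rest; the keeper bar is within 0.05 rad of its home stop (((horizontal distance between crank_0 and seat_0 below 0.004 m and z of crank_0 in the frame of seat_0 between -0.004 and 0.004 m and angle between the x axis of crank_0 and the x axis of seat_0, either way round below 0.2 rad and angle between crank_0's own z axis and vertical below 0.1 rad) or (horizontal distance between crank_0 and seat_1 below 0.004 m and z of crank_0 in the frame of seat_1 between -0.004 and 0.004 m and angle between the x axis of crank_0 and the x axis of seat_1, either way round below 0.2 rad and angle between crank_0's own z axis and vertical below 0.1 rad) or (horizontal distance between crank_0 and seat_2 below 0.004 m and z of crank_0 in the frame of seat_2 between -0.004 and 0.004 m and angle between the x axis of crank_0 and the x axis of seat_2, either way round below 0.2 rad and angle between crank_0's own z axis and vertical below 0.1 rad)) and ((horizontal distance between crank_1 and seat_0 below 0.004 m and z of crank_1 in the frame of seat_0 between -0.004 and 0.004 m and angle between the x axis of crank_1 and the x axis of seat_0, either way round below 0.2 rad and angle between crank_1's own z axis and vertical below 0.1 rad) or (horizontal distance between crank_1 and seat_1 below 0.004 m and z of crank_1 in the frame of seat_1 between -0.004 and 0.004 m and angle between the x axis of crank_1 and the x axis of seat_1, either way round below 0.2 rad and angle between crank_1's own z axis and vertical below 0.1 rad) or (horizontal distance between crank_1 and seat_2 below 0.004 m and z of crank_1 in the frame of seat_2 between -0.004 and 0.004 m and angle between the x axis of crank_1 and the x axis of seat_2, either way round below 0.2 rad and angle between crank_1's own z axis and vertical below 0.1 rad)) and ((horizontal distance between crank_2 and seat_0 below 0.004 m and z of crank_2 in the frame of seat_0 between -0.004 and 0.004 m and angle between the x axis of crank_2 and the x axis of seat_0, either way round below 0.2 rad and angle between crank_2's own z axis and vertical below 0.1 rad) or (horizontal distance between crank_2 and seat_1 below 0.004 m and z of crank_2 in the frame of seat_1 between -0.004 and 0.004 m and angle between the x axis of crank_2 and the x axis of seat_1, either way round below 0.2 rad and angle between crank_2's own z axis and vertical below 0.1 rad) or (horizontal distance between crank_2 and seat_2 below 0.004 m and z of crank_2 in the frame of seat_2 between -0.004 and 0.004 m and angle between the x axis of crank_2 and the x axis of seat_2, either way round below 0.2 rad and angle between crank_2's own z axis and vertical below 0.1 rad)) and linear speed of each of crank_0, crank_1, crank_2 below 0.03 m/s and value of joint keeper_bar below 0.05 rad); the robot touches nothing.
It fails at once if the vial is knocked over or shoved more than 3 cm (distance of vial from where it was at the start of the episode above 0.03 m or angle between vial's own z axis and vertical above 0.5 rad).
It fails at once if the oil vial is knocked over or shoved more than 3 cm (distance of oil_vial from where it was at the start of the episode above 0.03 m or angle between oil_vial's own z axis and vertical above 0.5 rad).
Of crank_0, crank_1, crank_2 only 2 to 3 are there at a start; the rules pass over those that are not, and their reading is None.
At some moment in a run one of crank_0, crank_1, crank_2 may be knocked a few centimetres aside while the robot is not near it.
It also fails if it takes over 208 s, if anything falls off the work surface, if the arm or the gripper's body presses on something with over 40 N, if the wrist force passes 120 N, or if a joint passes its speed limit or range.

## Working session

There is one attempt and no reset: what is moved stays moved. The work goes in short steps, Python scripts to look and compute and a tool call to move; the robot and the scene stay as the last step left them, time stands still between calls to the robot, and variables do not carry over. Pictures are saved under pics/ and viewed, at most 16 in all, crops included, and the job is handed in when it is done.

Besides the shell and the picture viewer there is one more tool, called after ">>>" by a JSON object that holds its "api" and its "payload". servo_tool: Moves the arm, as the interface text tells. Scaled input: -1 to 1 covers 0.1 m each way for a shift and pi/2 rad each way for a turn. Its arguments: {"type":"object","properties":{"plan":{"type":"array","items":{"type":"array","items":{"type":"number"}}}},"required":["plan"]}

```bash
mkdir -p pics; cat > h.py <<'E'
import numpy as np, cv2
from bench import robot
from scipy.spatial.transform import Rotation as R
def cam(name, obs=None):
    p=robot.camera_params(name); K=np.array(p["camera_matrix"])
    if "tool_from_camera" in p:
        o=obs or robot.get_obs(); T=np.eye(4); T[:3,:3]=R.from_euler('xyz',o["ee_rot"]).as_matrix(); T[:3,3]=o["tool_pos"]
        M=np.linalg.inv(T@np.array(p["tool_from_camera"])); return K,M[:3,:3],M[:3,3]
    return K,cv2.Rodrigues(np.array(p["rvec"]))[0],np.array(p["tvec"]).ravel()
def ray(c,uv,z):
    K,Rm,t=c; d=Rm.T@np.linalg.inv(K)@np.array([uv[0],uv[1],1.]); o=-Rm.T@t
    return o+d*(z-o[2])/d[2]
def proj(c,P):
    K,Rm,t=c; q=K@(Rm@np.array(P,float).reshape(-1,3).T+t[:,None]); return (q[:2]/q[2]).T
def save(name,img,box=None,s=1):
    if box: img=img[box[1]:box[3],box[0]:box[2]]
    cv2.imwrite("pics/"+name,cv2.resize(img[:,:,::-1],None,fx=s,fy=s,interpolation=cv2.INTER_CUBIC))
E
python3 - <<'E'
from h import *
a=robot.snapshot("top"); b=robot.snapshot("side")
save("t0.png",a,s=1.5); save("s0.png",b,s=1.5)
c=cam("top"); print(-c[1].T@c[2]); c2=cam("side"); print(-c2[1].T@c2[2])
for n in ["crank_0","drive","keeper_bar","bar_handle","vial","oil_vial"]:
    for d in robot.find_in(n,"top"): print(n,np.round(d["extent"]),round(d["conf"],2),np.round(ray(c,d["extent"][:2],.03),3))
E
```

```text
[0.35871604 0.24730856 1.05758694]
[0.13722651 0.99643228 0.43735903]
crank_0 [189. 230.  20.  14.] 0.75 [0.416 0.427 0.03 ]
crank_0 [222. 243.  20.  24.] 0.74 [0.378 0.34  0.03 ]
crank_0 [220. 190.  18.  18.] 0.57 [0.519 0.342 0.03 ]
drive [292. 187.  89. 101.] 0.87 [0.523 0.15  0.03 ]
keeper_bar [320. 190.  20. 100.] 0.97 [0.513 0.074 0.03 ]
bar_handle [321. 187.  21. 102.] 0.94 [0.52 0.07 0.03]
oil_vial [168. 265.  12.   8.] 0.42 [0.326 0.483 0.03 ]
```

View pics/t0.png

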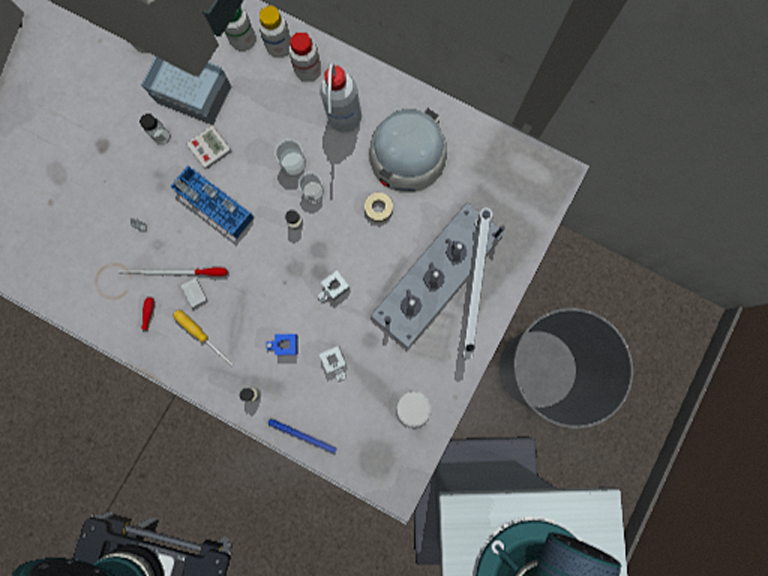

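View pics/s0.png

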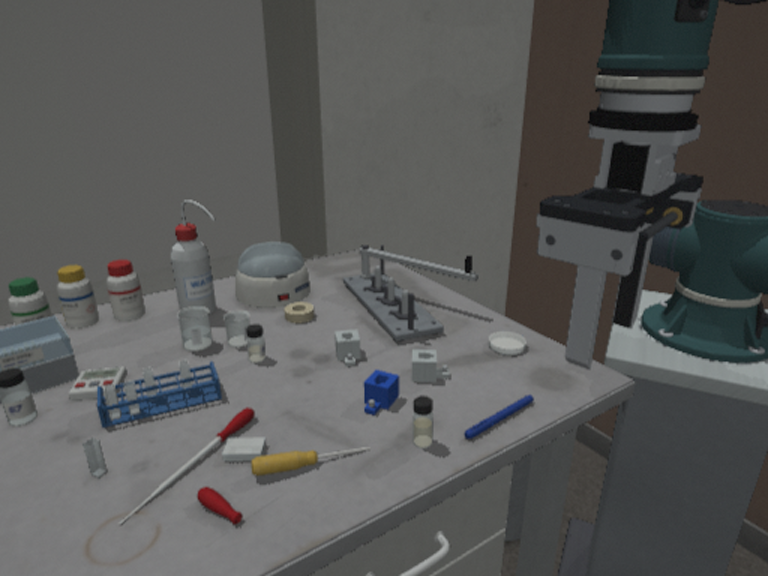

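Picture contents (1.5x pixels):
- **Cranks:** two aluminium ones, at top (334,286) and (333,362). In the side view they are at (348,345) and (424,366).
- **Look-alikes:** the blue crank at top (283,345) is a decoy, and the small white box at (193,293) is not a crank.
- **Vials:** at (293,220) and (249,395).
- **Drive:** spindles at (411,300), (433,273) and (456,247). The bar pivot is at (486,214) and the handle at (470,348).

```bash
python3 - <<'E'
from h import *
c=cam("top")
piv=ray(c,np.array([486,214])/1.5,.081); 
for n,p,z in [("piv",(486,214),.081),("handle",(470,348),.1),("plateL",(372,316),.018),("plateTop",(467,205),.018),("plateB",(407,346),.018),("crA",(337,285),.034),("crB",(332,360),.034),("blue",(285,345),.034),("vial",(293,218),.05),("oil",(249,395),.05),("benchR",(405,522),0),("benchFR",(588,165),0)]:
    print(n,np.round(ray(c,np.array(p)/1.5,z),3))
L,T,B=[ray(c,np.array(p)/1.5,.018)[:2] for p in [(372,316),(467,205),(407,346)]]
u=(T-L)/np.linalg.norm(T-L); th=np.arctan2(u[1],u[0]); print(th,np.linalg.norm(T-L),np.linalg.norm(B-L))
h=ray(c,np.array((470,348))/1.5,.1)[:2]; d=piv[:2]-h; print("bar", np.arctan2(d[1],d[0])-th)
img=robot.snapshot("top"); save("t1.png",img,(175,120,355,260),4.4)
E
```

```text
piv [0.63  0.066 0.081]
handle [0.398 0.108 0.1  ]
plateL [0.464 0.27  0.018]
plateTop [0.666 0.088 0.018]
plateB [0.408 0.208 0.018]
crA [0.519 0.33  0.034]
crB [0.386 0.341 0.034]
blue [0.415 0.423 0.034]
vial [0.64  0.406 0.05 ]
oil [0.33  0.482 0.05 ]
benchR [0.104 0.221 0.   ]
benchFR [ 0.744 -0.15   0.   ]
-0.7313390632282383 0.27136927483907247 0.08273592364144051
bar 0.552061414061894
```

View pics/t1.png

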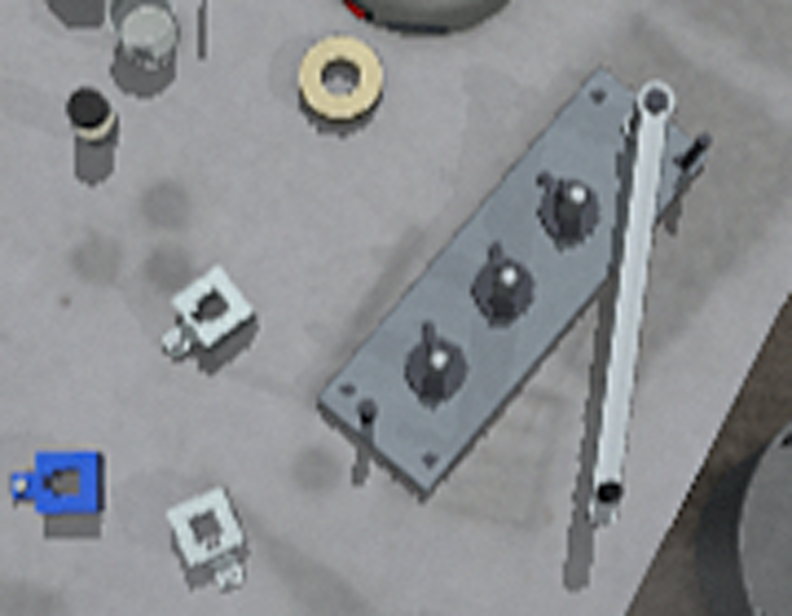

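```bash
cat >> h.py <<'E'
def rel(x,y,z,yaw,o=None):
    """shift/turn (normalised) to TCP pose pointing down with tool y axis at world angle yaw (mod pi)"""
    o=o or robot.get_obs(); R0=R.from_euler('xyz',o["ee_rot"])
    d=R0.inv().apply(np.array([x,y,z])-o["tool_pos"])/.1
    best=None
    for k in (0,1):
        a=yaw+k*np.pi; Y=np.array([np.cos(a),np.sin(a),0]); Z=np.array([0,0,-1.]); X=np.cross(Y,Z)
        w=(R0.inv()*R.from_matrix(np.c_[X,Y,Z])).as_rotvec()
        if best is None or np.linalg.norm(w)<np.linalg.norm(best): best=w
    return np.round(np.r_[d,best/(np.pi/2)],3)
E
python3 - <<'E'
from h import *
o=robot.get_obs(); print(o)
print(R.from_euler('xyz',o["ee_rot"]).as_matrix().round(3))
th=-.731;P=np.array([.63,.066])
for phi in (.55,.8,1.0,1.25):
    a=th+np.pi+phi; h=P+.235*np.array([np.cos(a),np.sin(a)]); print(phi,h,rel(*h,.2,a+np.pi/2))
E
```

```text
{'time': 0.45, 'joint_positions': array([ 1.19390269e+00,  8.72867931e-02,  1.37084138e+00,  3.97891988e-06,
        1.68361861e+00, -1.03074220e-01]), 'qvel': array([-0.00137124, -0.00100501, -0.00200643, -0.0003107 , -0.00254574,
        0.0010808 ]), 'joint_torque': array([-9.48874986e-04, -3.39553356e+01, -3.02186787e+01,  7.16909347e-02,
        2.49636476e-02, -3.50080711e-05]), 'tool_pos': array([0.14870191, 0.52947891, 0.22238658]), 'ee_rot': array([-3.14143975e+00, -1.97917628e-05,  2.86777368e+00]), 'wrist_force': array([-0.20112655,  0.56138731, -0.64574753]), 'wrist_torque': array([-0.03001522,  0.0752069 ,  0.00075401]), 'finger_force': 0.0, 'width': 0.09408854960753833}
[[-0.963  0.27  -0.   ]
 [ 0.27   0.963 -0.   ]
 [ 0.    -0.    -1.   ]]
0.55 [0.39883892 0.10830313] [-3.547 -3.378  0.224 -0.    -0.    -0.059]
0.8 [0.3955592  0.04979786] [-3.674 -3.951  0.224 -0.    -0.    -0.218]
1.0 [0.40345127 0.00354463] [-3.875 -4.375  0.224 -0.    -0.    -0.346]
1.25 [ 0.42594583 -0.05056284] [-4.238 -4.835  0.225 -0.    -0.    -0.505]
```

>>> {"api": "servo_tool", "payload": {"plan": [[-0.9,-0.85,0,0,0,0,50],[-0.9,-0.85,0,0,0,0,50],[-0.9,-0.85,0,0,0,0,50],[-0.9,-0.85,0,0,0,0,50]]}}

```text
time: 0.78
tool_pos: [0.2151, 0.419, 0.2228]
ee_rot: [-3.14, 0.003, 2.862]
wrist_force: [0.2, 0.4, 1.0]
width: 0.0705
finger_force: 0.0
```

>>> {"api": "servo_tool", "payload": {"plan": [[-0.9,-0.85,0,0,0,0,50],[-0.9,-0.85,0,0,0,0,50],[-0.9,-0.85,0,0,0,0,50],[-0.9,-0.85,0,0,0,0,50]]}}

```text
time: 1.12
tool_pos: [0.2791, 0.3129, 0.2229]
ee_rot: [-3.141, 0.003, 2.86]
wrist_force: [-0.4, 0.5, 0.2]
width: 0.0501
finger_force: 0.0
```

>>> {"api": "servo_tool", "payload": {"plan": [[-0.9,-0.85,0,0,0,0,50],[-0.9,-0.85,0,0,0,0,50],[-0.9,-0.85,0,0,0,0,50],[-0.9,-0.85,0,0,0,0,50]]}}

```text
time: 1.45
tool_pos: [0.3428, 0.2066, 0.2227]
ee_rot: [-3.14, 0.003, 2.859]
wrist_force: [-0.0, 0.0, -0.1]
width: 0.0497
finger_force: 0.0
```

>>> {"api": "servo_tool", "payload": {"plan": [[-0.3,-0.6,0,0,0,0,50],[-0.3,-0.6,0,0,0,0,50],[-0.3,-0.6,0,0,0,0,50],[-0.3,-0.6,0,0,0,0,50],[-0.3,-0.6,0,0,0,0,50]]}}

```text
time: 1.87
tool_pos: [0.3523, 0.1463, 0.2226]
ee_rot: [3.14, -0.0, 2.868]
wrist_force: [-0.6, -0.4, -0.1]
width: 0.0499
finger_force: 0.0
```

```bash
python3 - <<'E'
from h import *
o=robot.get_obs(); print(o["time"],o["tool_pos"],robot.camera_params("wrist"))
img=robot.snapshot("wrist"); save("w0.png",img)
c=cam("wrist",o)
for n in ["bar_handle","keeper_bar","drive"]:
    for d in robot.find_in(n,"wrist"): print(n,d)
E
```

```text
1.8667 [0.35231391 0.14633641 0.2226179 ] {'camera_matrix': array([[297.49499125,   0.        , 251.63434668],
       [  0.        , 297.49499125, 193.57264463],
       [  0.        ,   0.        ,   1.        ]]), 'tool_from_camera': array([[-5.17967836e-04, -9.72358401e-01, -2.33492764e-01,
         6.66789055e-02],
       [ 9.99999551e-01, -6.88923641e-04,  6.50611541e-04,
        -3.21839552e-04],
       [-7.93486283e-04, -2.33492322e-01,  9.72358322e-01,
        -1.62470970e-01],
       [ 0.00000000e+00,  0.00000000e+00,  0.00000000e+00,
         1.00000000e+00]])}
bar_handle {'extent': [236.5, 283.6, 27.4, 127.2], 'conf': 0.87}
bar_handle {'extent': [479.1, 320.5, 14.9, 22.8], 'conf': 0.71}
keeper_bar {'extent': [237.1, 285.1, 31.2, 126.1], 'conf': 0.57}
drive {'extent': [291.6, 275.9, 147.9, 144.1], 'conf': 0.87}
```

View pics/w0.png

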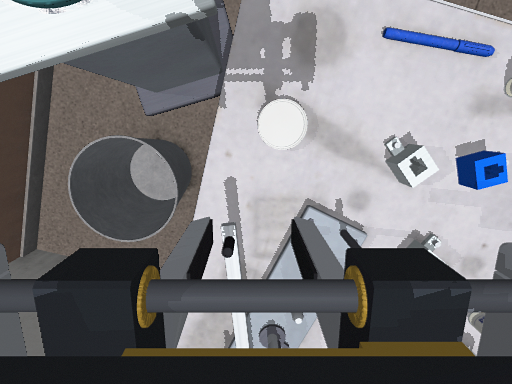

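The wrist view shows the handle pin at about (228,246). The fingers straddle its line, with the home post at (350,240).

```bash
python3 - <<'E'
from h import *
o=robot.get_obs(); c=cam("wrist",o)
print(ray(c,(228,253),.113),ray(c,(229,237),.085))
print(rel(.398,.108,.105,.552-.731-np.pi/2,o))
E
```

```text
[0.40261181 0.10781027 0.113     ] [0.39692426 0.10841002 0.085     ]
[-0.545 -0.246  1.175  0.    -0.    -0.059]
```

>>> {"api": "servo_tool", "payload": {"plan": [[-0.55,-0.25,0.2,0,0,-0.06,50],[-0.55,-0.25,0.2,0,0,-0.06,50],[-0.55,-0.25,0.6,0,0,-0.06,50],[-0.55,-0.25,1.0,0,0,-0.06,50],[-0.55,-0.25,1.0,0,0,-0.06,50]]}}

```text
time: 2.48
tool_pos: [0.3908, 0.1057, 0.1123]
ee_rot: [-3.136, -0.02, 2.962]
wrist_force: [-2.3, -0.2, -1.6]
width: 0.0498
finger_force: 0.0
```

>>> {"api": "servo_tool", "payload": {"plan": [[0,0,0.15,0,0,0,50],[0,0,0.15,0,0,0,50],[0,0,0.15,0,0,0,30],[0,0,0.15,0,0,0,30],[0,0,0.15,0,0,0,30],[0,0,0.15,0,0,0,30]]}}

```text
time: 2.98
tool_pos: [0.3997, 0.1065, 0.1093]
ee_rot: [3.141, 0.003, 2.962]
wrist_force: [0.9, -0.1, 0.4]
width: 0.0307
finger_force: 0.0
```

```bash
python3 - <<'E'
from h import *
o=robot.get_obs(); print(o["tool_pos"],o["width"],o["finger_force"],o["wrist_force"])
th=-.731;P=np.array([.63,.066])
for phi in (.65,.8,.95,1.1,1.25,1.28):
    a=th+np.pi+phi; h=P+.235*np.array([np.cos(a),np.sin(a)]); print(phi,h,rel(*h,.107,a+np.pi/2))
E
```

```text
[0.39969704 0.1065221  0.10933053] 0.03069050312536361 0.0 [ 0.85935732 -0.14755416  0.40845884]
0.65 [0.3957705  0.08501419] [ 0.    -0.219  0.023  0.001  0.002 -0.063]
0.8 [0.3955592  0.04979786] [-0.06  -0.566  0.023  0.     0.002 -0.158]
0.95 [0.40061293 0.0149454 ] [-0.172 -0.899  0.023  0.     0.002 -0.254]
1.1 [ 0.4108182  -0.01876049] [-0.333 -1.213  0.023  0.     0.002 -0.349]
1.25 [ 0.42594583 -0.05056284] [-0.538 -1.499  0.023 -0.     0.002 -0.445]
1.28 [ 0.42953401 -0.05663109] [-0.584 -1.552  0.023 -0.     0.002 -0.464]
```

>>> {"api": "servo_tool", "payload": {"plan": [[0,-0.11,0,0,0,-0.03,30],[0,-0.22,0,0,0,-0.06,30],[-0.02,-0.33,0,0,0,-0.09,30],[-0.03,-0.45,0,0,0,-0.12,30],[-0.06,-0.57,0,0,0,-0.16,30],[-0.09,-0.68,0,0,0,-0.19,30],[-0.13,-0.79,0,0,0,-0.22,30],[-0.17,-0.9,0,0,0,-0.25,30]]}}

```text
time: 3.65
tool_pos: [0.3997, 0.0143, 0.1085]
ee_rot: [3.141, 0.002, -2.926]
wrist_force: [-0.2, 0.3, -0.0]
width: 0.0302
finger_force: 0.3
```

```bash
python3 - <<'E'
from h import *
o=robot.get_obs(); print(o["tool_pos"],o["width"],o["finger_force"],o["wrist_force"])
th=-.731;P=np.array([.63,.066])
for phi in (1.1,1.2,1.25,1.28,1.32):
    a=th+np.pi+phi; h=P+.235*np.array([np.cos(a),np.sin(a)]); print(phi,h,rel(*h,.107,a+np.pi/2))
E
```

```text
[0.39969186 0.01427364 0.10851238] 0.030224387513230474 0.3045346587896347 [-0.19100281  0.27951914 -0.00510588]
1.1 [ 0.4108182  -0.01876049] [-0.038 -0.346  0.015  0.     0.001 -0.098]
1.2 [ 0.42037513 -0.04021871] [-0.085 -0.577  0.015 -0.     0.001 -0.161]
1.25 [ 0.42594583 -0.05056284] [-0.118 -0.69   0.015 -0.     0.001 -0.193]
1.28 [ 0.42953401 -0.05663109] [-0.14  -0.756  0.015 -0.     0.001 -0.212]
1.32 [ 0.43459829 -0.0645495 ] [-0.172 -0.845  0.015 -0.     0.001 -0.238]
```

>>> {"api": "servo_tool", "payload": {"plan": [[-0.01,-0.12,0,0,0,-0.03,30],[-0.02,-0.23,0,0,0,-0.06,30],[-0.04,-0.35,0,0,0,-0.1,30],[-0.06,-0.46,0,0,0,-0.13,30],[-0.09,-0.58,0,0,0,-0.16,30],[-0.12,-0.69,0,0,0,-0.19,30],[-0.13,-0.73,0,0,0,-0.2,30],[-0.13,-0.75,0,0,0,-0.2,30],[-0.13,-0.75,0,0,0,-0.2,30]]}}

```text
time: 4.4
tool_pos: [0.428, -0.0561, 0.1079]
ee_rot: [-3.141, 0.001, -2.616]
wrist_force: [-0.3, -0.5, 0.1]
width: 0.0302
finger_force: 0.0
```

```bash
python3 - <<'E'
from h import *
img=robot.snapshot("side"); 
c=cam("side"); 
o=robot.get_obs(); print(o["tool_pos"],o["width"],o["finger_force"],o["wrist_force"])
a=robot.snapshot("top"); both=np.vstack([cv2.resize(a[100:290,170:400],(690,570))]); save("t2.png",both)
E
```

```text
[ 0.42784827 -0.05584622  0.10779041] 0.02979820914679273 0.0 [-0.02239407  0.24897466  0.01684611]
```

View pics/t2.png

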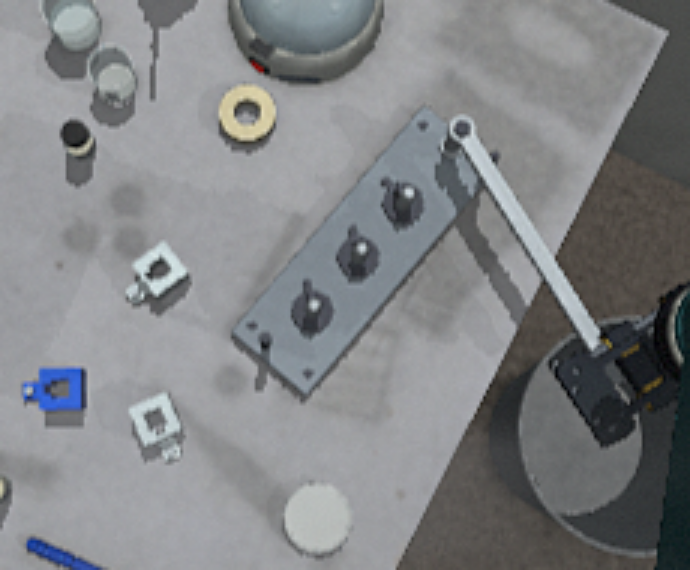

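The bar is at about 1.25 rad, against its open stop. The pivot is at crop (461,130) and the free end at (600,345). Next I raise the arm and look over the drive and cranks.

>>> {"api": "servo_tool", "payload": {"plan": [[0,0,-0.3,0,0,0,40],[0,0,-0.7,0,0,0,40],[0,0,-1,0,0,0,60],[0,0,-1,0,0,0,80],[0,0,-1,0,0,0,80]]}}

```text
time: 4.92
tool_pos: [0.4288, -0.0558, 0.2098]
ee_rot: [-3.138, 0.004, -2.614]
wrist_force: [-0.1, 0.0, -0.8]
width: 0.0564
finger_force: 0.0
```

```bash
python3 - <<'E'
from h import *
print(rel(.6,.23,.26,np.pi/2))
E
```

```text
[-2.920e+00  1.605e+00 -4.970e-01 -2.000e-03  3.000e-03  3.360e-01]
```

>>> {"api": "servo_tool", "payload": {"plan": [[-1,0.55,-0.25,0,0,0,80],[-1,0.55,-0.25,0,0,0,80],[-1,0.55,-0.25,0,0,0,80],[-1,0.55,-0.25,0,0,0,80]]}}

```text
time: 5.25
tool_pos: [0.4878, 0.0463, 0.2313]
ee_rot: [3.139, 0.001, -2.609]
wrist_force: [0.5, -0.0, -0.6]
width: 0.0794
finger_force: 0.0
```

>>> {"api": "servo_tool", "payload": {"plan": [[-1,0.55,-0.25,0,0,0,80],[-1,0.55,-0.25,0,0,0,80],[-1,0.55,-0.25,0,0,0,80],[-1,0.55,-0.25,0,0,0,80]]}}

```text
time: 5.58
tool_pos: [0.5463, 0.1437, 0.2555]
ee_rot: [3.139, -0.001, -2.609]
wrist_force: [-0.9, -0.5, -0.2]
width: 0.0805
finger_force: 0.0
```

>>> {"api": "servo_tool", "payload": {"plan": [[-0.92,0.5,0,0,0,0.34,80],[-0.92,0.5,0,0,0,0.34,80],[-0.92,0.5,0,0,0,0.34,80],[-0.92,0.5,0,0,0,0.34,80],[-0.92,0.5,0,0,0,0.34,80],[-0.92,0.5,0,0,0,0.34,80]]}}

```text
time: 6.08
tool_pos: [0.5987, 0.2284, 0.2549]
ee_rot: [-3.14, -0.004, 3.134]
wrist_force: [-0.1, 0.2, 0.8]
width: 0.0799
finger_force: 0.0
```

```bash
python3 - <<'E'
from h import *
o=robot.get_obs(); print(o["time"],o["tool_pos"],o["ee_rot"])
img=robot.snapshot("wrist"); save("w1.png",img,s=1.5)
for n in ["crank_0","drive","seat_0"]:
    for d in robot.find_in(n,"wrist"): print(n,d)
E
```

```text
6.0833 [0.59871764 0.22842649 0.25489841] [-3.13967326 -0.00435142  3.13444195]
crank_0 {'extent': [345.9, 13.7, 47.5, 27.4], 'conf': 0.88}
crank_0 {'extent': [334.6, 117.1, 46.3, 38.4], 'conf': 0.85}
crank_0 {'extent': [414.6, 27.3, 47.1, 43.2], 'conf': 0.82}
drive {'extent': [143.6, 122.5, 287.1, 206.1], 'conf': 0.82}
drive {'extent': [163.2, 162.2, 27.3, 37.9], 'conf': 0.25}
seat_0 {'extent': [165.6, 163.8, 27.8, 34.7], 'conf': 0.86}
seat_0 {'extent': [194.7, 127.7, 30.8, 36.8], 'conf': 0.85}
seat_0 {'extent': [227.4, 88.3, 31.1, 38.0], 'conf': 0.79}
```

View pics/w1.png

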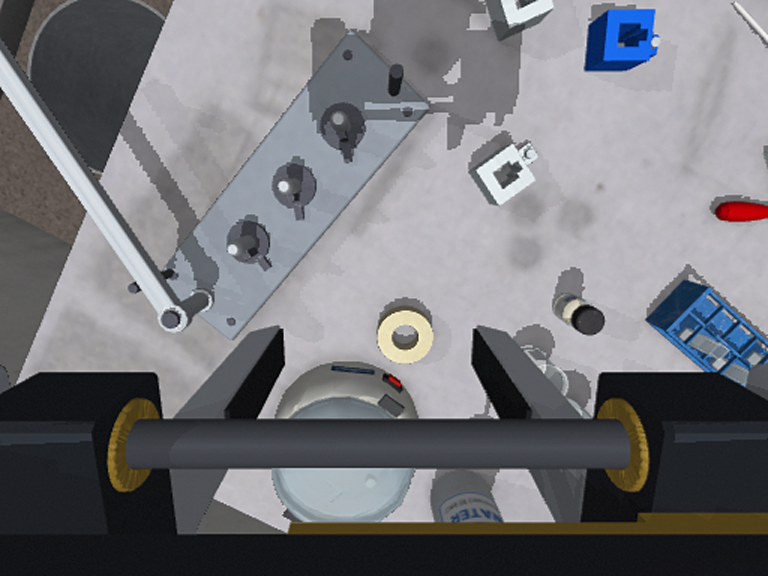

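The wrist view (1.5x) shows:
- **Drive plate:** corners at (352,31), (429,107) and (232,339).
- **Shaft tops:** (339,119), (284,187) and (234,249), with lugs at (348,155), (299,215) and (266,265).
- **Crank A:** hub at (504,174), arm pin at (530,152).
- **Decoy:** the blue crank at (620,40).

```bash
cat > fit.py <<'E'
from h import *
from scipy.optimize import least_squares
def fitpose(c,P,uv,x0):
    P=np.array(P,float); uv=np.array(uv,float)
    def f(q,full=False):
        cs,s=np.cos(q[2]),np.sin(q[2]); W=np.c_[q[0]+cs*P[:,0]-s*P[:,1],q[1]+s*P[:,0]+cs*P[:,1],P[:,2]]
        return (proj(c,W)-uv).ravel()
    r=least_squares(f,x0,loss='soft_l1'); return r.x,f(r.x).reshape(-1,2).round(1)
E
python3 - <<'E'
from fit import *
img=cv2.imread("pics/w1.png")
o=robot.get_obs(); c=cam("wrist",o)
P=[(-.147,-.045,.018),(-.147,.045,.018),(.132,.045,.018),(-.085,0,.065),(-.020,0,.065),(.045,0,.065),(.115,0,.081),(-.135,.013,.082)]
uv=np.array([(352,31),(429,107),(232,339),(339,119),(284,187),(234,249),(174,318),(397,68)])/1.5
q,res=fitpose(c,P,uv,[.544,.143,-.731]); print(q,res.tolist())
u=np.array([np.cos(q[2]),np.sin(q[2])])
for x,l in [(-.085,(348,155)),(-.02,(299,215)),(.045,(266,265))]:
    s=q[:2]+x*u; L=ray(c,np.array(l)/1.5,.022)[:2]; d=L-s; print("seat",x,s.round(4),"key yaw",np.arctan2(d[1],d[0]).round(3),np.linalg.norm(d).round(4))
cv2.imwrite("pics/w1c.png",np.hstack([cv2.resize(img[110:230,440:560],(400,400),interpolation=cv2.INTER_CUBIC),cv2.resize(img[80:180,300:400],(400,400),interpolation=cv2.INTER_CUBIC)]))
E
```

```text
[ 0.54898154  0.14319308 -0.72966192] [[-0.9, -2.2], [1.9, -0.6], [-0.2, 1.5], [-0.2, 0.3], [0.3, -0.4], [-0.2, 0.0], [-0.1, -0.1], [0.2, 2.6]]
seat -0.085 [0.4856 0.1999] key yaw 0.157 0.0233
seat -0.02 [0.5341 0.1565] key yaw 0.108 0.025
seat 0.045 [0.5825 0.1132] key yaw 0.595 0.0251
```

View pics/w1c.png

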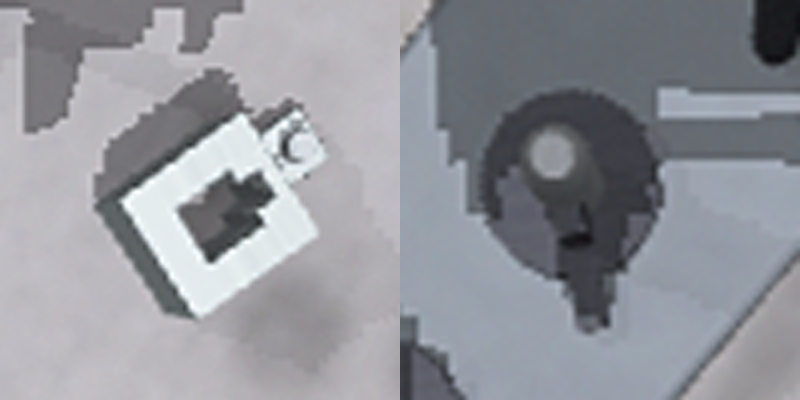

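Close crop confirms crank A: light grey, arm pin at upper right (298,143), keyway towards the pin, and the hub top's four corners readable.

```bash
python3 - <<'E'
from fit import *
o=robot.get_obs(); c=cam("wrist",o)
crop=np.array([(245,113),(122,197),(197,318),(318,236)]); uv=(np.array([440,110])+crop/3.3333)/1.5
# +x side = corners (245,113),(318,236)
# order in crank frame found by trying both mirror options
for P in ([(.018,.018,.034),(-.018,.018,.034),(-.018,-.018,.034),(.018,-.018,.034)],[(.018,-.018,.034),(-.018,-.018,.034),(-.018,.018,.034),(.018,.018,.034)]):
    for y in (2.5,-2.5,.6,-.6):
        q,r=fitpose(c,P,uv,[.519,.33,y])
        if abs(r).max()<3: print(q,r.tolist(), rel(q[0],q[1],.15,q[2]+np.pi/2))
print(ray(c,(np.array([440,110])+np.array([298,143])/3.333)/1.5,.017))
E
```

```text
[0.52638864 0.33616406 2.16794025] [[0.2, -0.2], [-0.1, 0.2], [-0.2, 0.1], [0.1, -0.1]] [ 7.340e-01  1.074e+00  1.069e+00 -1.000e-03 -0.000e+00  6.150e-01]
[ 0.52638864  0.33616406 -4.11524505] [[0.2, -0.2], [-0.1, 0.2], [-0.2, 0.1], [0.1, -0.1]] [ 7.340e-01  1.074e+00  1.069e+00 -1.000e-03 -0.000e+00  6.150e-01]
[0.52638864 0.33616406 2.16794026] [[0.2, -0.2], [-0.1, 0.2], [-0.2, 0.1], [0.1, -0.1]] [ 7.340e-01  1.074e+00  1.069e+00 -1.000e-03 -0.000e+00  6.150e-01]
[0.50772911 0.35991763 0.017     ]
```

>>> {"api": "servo_tool", "payload": {"plan": [[0.7,1.0,0.4,0,0,0.1,70],[0.7,1.0,0.4,0,0,0.2,70],[0.7,1.0,0.4,0,0,0.3,70],[0.7,1.0,0.4,0,0,0.4,70],[0.7,1.0,0.4,0,0,0.5,70],[0.7,1.0,0.4,0,0,0.61,70],[0.7,1.0,0.4,0,0,0.61,70],[0.7,1.0,0.4,0,0,0.61,70],[0.7,1.0,0.4,0,0,0.61,70]]}}

```text
time: 7.03
tool_pos: [0.5301, 0.3292, 0.2176]
ee_rot: [3.141, 0.0, 2.175]
wrist_force: [-0.0, 1.1, -0.4]
width: 0.07
finger_force: 0.0
```

```bash
python3 - <<'E'
from fit import *
o=robot.get_obs(); c=cam("wrist",o); img=robot.snapshot("wrist")
print(o["tool_pos"],o["ee_rot"],rel(.5264,.3362,.1,2.168+np.pi/2))
save("w2.png",img,(120,50,392,260),2.9)
E
```

```text
[0.53012529 0.32922981 0.21759236] [3.14149397e+00 1.17499593e-04 2.17544078e+00] [0.079 0.009 1.176 0.    0.    0.007]
```

View pics/w2.png

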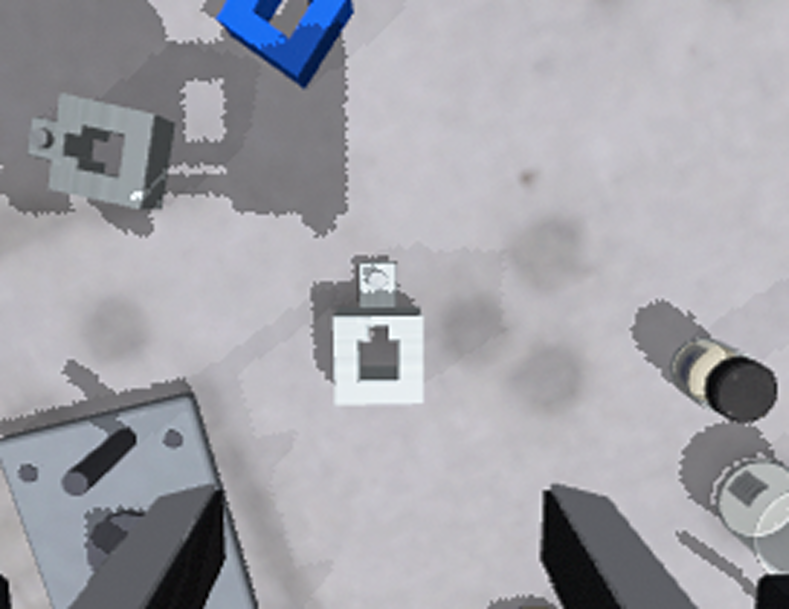

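Crank A's hub top spans crop (333..424, 315..405), aligned between the fingers, with its arm up at (377,280). Crank B is at (103,150) with its arm to the left, and the blue decoy is at (290,35).

```bash
python3 - <<'E'
from fit import *
o=robot.get_obs(); c=cam("wrist",o)
P=np.array([(.018,.018,.034),(.018,-.018,.034),(-.018,-.018,.034),(-.018,.018,.034)])
def go(crop,x0):
    uv=np.array([120,50])+np.array(crop)/2.9
    for PP in (P,P*[1,-1,1]):
        q,r=fitpose(c,PP,uv,x0)
        if abs(r).max()<4: print(q,r.tolist())
    return q
go([(333,317),(422,313),(424,404),(336,405)],[.526,.336,2.17])
go([(50,190),(62,93),(158,113),(143,208)],[.39,.341,-2.5])
print(ray(c,np.array([120,50])+np.array((39,138))/2.9,.017))
E
```

```text
[0.52540187 0.33459041 2.20580241] [[-0.1, 0.1], [0.1, 0.6], [-0.1, -0.6], [0.1, -0.1]]
[ 0.39224144  0.34090843 -2.73987331] [[0.4, -0.3], [0.1, -0.1], [-0.5, 0.1], [0.1, 0.2]]
[0.36347317 0.3285889  0.017     ]
```

```bash
python3 - <<'E'
from fit import *
print(rel(.5256,.335,.024,2.185+np.pi/2))
E
```

```text
[ 0.074 -0.005  1.936  0.     0.    -0.004]
```

>>> {"api": "servo_tool", "payload": {"plan": [[0.07,0,0.3,0,0,0,70],[0.07,0,0.65,0,0,0,65],[0.07,0,1,0,0,0,60],[0.07,0,1,0,0,0,60]]}}

```text
time: 7.42
tool_pos: [0.5216, 0.3327, 0.1085]
ee_rot: [-3.126, -0.002, 2.179]
wrist_force: [-0.4, -1.0, -1.1]
width: 0.0606
finger_force: 0.0
```

>>> {"api": "servo_tool", "payload": {"plan": [[0,0,0.3,0,0,0,60],[0,0,0.6,0,0,0,60],[0,0,0.85,0,0,0,60],[0,0,0.92,0,0,0,60],[0,0,0.92,0,0,0,45],[0,0,0.92,0,0,0,38],[0,0,0.92,0,0,0,28],[0,0,0.92,0,0,0,28],[0,0,0.92,0,0,0,28]]}}

```text
time: 8.17
tool_pos: [0.5278, 0.3362, 0.0284]
ee_rot: [3.137, 0.001, 2.177]
wrist_force: [-0.7, 0.1, 4.5]
width: 0.0354
finger_force: 30.0
```

>>> {"api": "servo_tool", "payload": {"plan": [[0,0,0,0,0,0,28],[0,0,-0.3,0,0,0,28],[0,0,-0.6,0,0,0,28],[0,0,-1,0,0,0,28],[0,0,-1,0,0,0,28]]}}

```text
time: 8.58
tool_pos: [0.5305, 0.3378, 0.1357]
ee_rot: [3.125, 0.002, 2.177]
wrist_force: [0.5, 0.6, 0.9]
width: 0.0359
finger_force: 30.0
```

```bash
python3 - <<'E'
from fit import *
o=robot.get_obs(); print(o["tool_pos"],o["ee_rot"],o["width"],o["finger_force"])
img=robot.snapshot("wrist")
save("w3.png",img,(150,120,350,270),4)
u=np.array([np.cos(-.7297),-np.sin(.7297)]);s2=np.array([.549,.1432])-.085*u; s0=np.array([.549,.1432])+.045*u
print(s2,rel(*s2,.13,.157+np.pi/2),s0)
E
```

```text
[0.53053454 0.33783514 0.13568641] [3.12469876e+00 1.98002780e-03 2.17686442e+00] 0.035900441905393835 29.98670468106866
[0.48564317 0.19986491] [-0.88  -1.143  0.009  0.007  0.005 -0.714] [0.58254185 0.11320093]
```

View pics/w3.png

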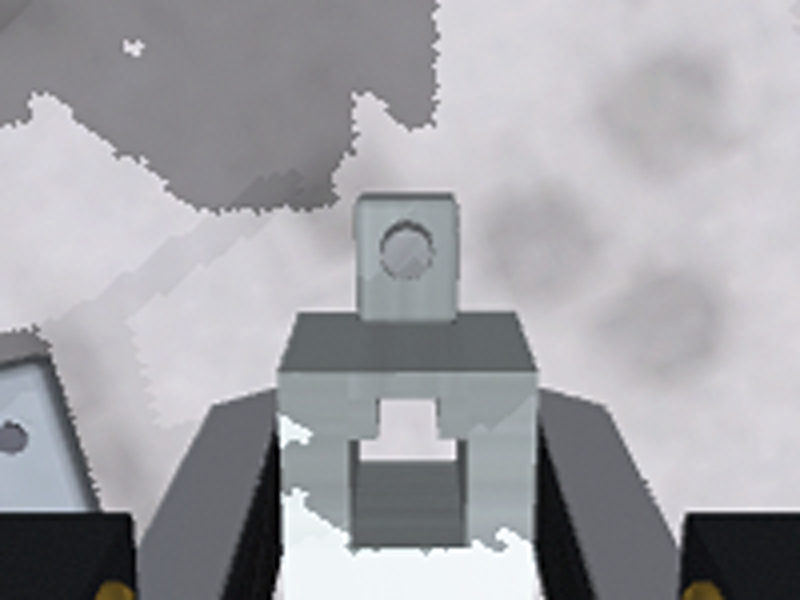

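Crank A is held square: hub front edge at crop (277..538, 372), arm up at (407,250). Next I work out where the crank sits in the tool frame.

```bash
cat >> fit.py <<'E'
def heldfit(pts_uv, P):
    """crank pose in tool frame: (x,y,yaw about tool z, z of underside); P crank pts; tool y = -crank y, tool z = -crank z"""
    p=robot.camera_params("wrist"); M=np.linalg.inv(np.array(p["tool_from_camera"])); K=np.array(p["camera_matrix"]); P=np.array(P,float)
    def f(q):
        c,s=np.cos(q[2]),np.sin(q[2]); X=np.c_[q[0]+c*P[:,0]+s*P[:,1], q[1]+s*P[:,0]-c*P[:,1], q[3]-P[:,2]]
        return (proj((K,M[:3,:3],M[:3,3]),X)-pts_uv).ravel()
    r=least_squares(f,[0,0,0,.02]); return r.x,f(r.x).reshape(-1,2).round(1).tolist()
E
python3 - <<'E'
from fit import *
uv=np.array([150,120])+np.array([(277,372),(538,372),(298,312),(518,312),(358,195),(459,195)])/4
print(heldfit(uv,[(.018,.018,.034),(.018,-.018,.034),(.018,.018,0),(.018,-.018,0),(.038,.008,.009),(.038,-.008,.009)]))
E
```

```text
(array([0.00065443, 0.00041185, 0.00249623, 0.02667368]), [[-0.3, -0.2], [0.6, -0.1], [-0.0, -0.5], [-0.1, -0.4], [-0.6, 0.6], [0.4, 0.7]])
```

>>> {"api": "servo_tool", "payload": {"plan": [[-0.44,-0.57,-0.1,0,0,0.08,28],[-0.44,-0.57,-0.1,0,0,0.16,28],[-0.44,-0.57,-0.1,0,0,0.24,28],[-0.44,-0.57,-0.1,0,0,0.32,28],[-0.44,-0.57,-0.1,0,0,0.4,28],[-0.44,-0.57,-0.1,0,0,0.48,28],[-0.44,-0.57,-0.1,0,0,0.56,28],[-0.44,-0.57,-0.1,0,0,0.64,28],[-0.44,-0.57,-0.1,0,0,0.64,28]]}}

```text
time: 9.38
tool_pos: [0.5039, 0.2666, 0.134]
ee_rot: [-3.14, 0.001, 1.169]
wrist_force: [0.2, 0.6, -0.5]
width: 0.0355
finger_force: 30.0
```

```bash
cat >> fit.py <<'E'
def relx(x,y,z,yaw,o=None):
    o=o or robot.get_obs(); R0=R.from_euler('xyz',o["ee_rot"])
    d=R0.inv().apply(np.array([x,y,z])-o["tool_pos"])/.1
    w=(R0.inv()*R.from_euler('xyz',[np.pi,0,yaw])).as_rotvec()
    return np.round(np.r_[d,w/(np.pi/2)],3)
E
python3 - <<'E'
from fit import *
print(relx(.485,.2,.16,.157))
E
```

```text
[-0.687  0.086 -0.26  -0.     0.001  0.644]
```

```bash
python3 - <<'E'
from fit import *
print(relx(.4265,.1905,.15,.157))
E
```

```text
[-1.003e+00 -4.150e-01 -1.580e-01 -0.000e+00  1.000e-03  6.440e-01]
```

>>> {"api": "servo_tool", "payload": {"plan": [[-1,-0.41,-0.16,0,0,0.08,28],[-1,-0.41,-0.16,0,0,0.16,28],[-1,-0.41,-0.16,0,0,0.24,28],[-1,-0.41,-0.16,0,0,0.32,28],[-1,-0.41,-0.16,0,0,0.4,28],[-1,-0.41,-0.16,0,0,0.48,28],[-1,-0.41,-0.16,0,0,0.56,28],[-1,-0.41,-0.16,0,0,0.64,28],[-1,-0.41,-0.16,0,0,0.64,28],[-1,-0.41,-0.16,0,0,0.64,28]]}}

```text
time: 10.22
tool_pos: [0.4275, 0.1906, 0.1508]
ee_rot: [-3.142, 0.001, 0.171]
wrist_force: [-0.4, -0.0, -0.2]
width: 0.036
finger_force: 30.0
```

```bash
python3 - <<'E'
from fit import *
o=robot.get_obs(); print(o["tool_pos"],o["ee_rot"]); c=cam("wrist",o)
img=robot.snapshot("wrist"); save("w4.png",img,(150,60,350,210),4)
print(proj(c,[(.4856,.1999,.065),(.4856,.1999,.023)]))
E
```

```text
[0.42745386 0.19060642 0.15079025] [-3.14158438e+00  1.04945048e-03  1.70866800e-01]
[[252.04731501 133.33367305]
 [252.01879225 131.6977712 ]]
```

View pics/w4.png

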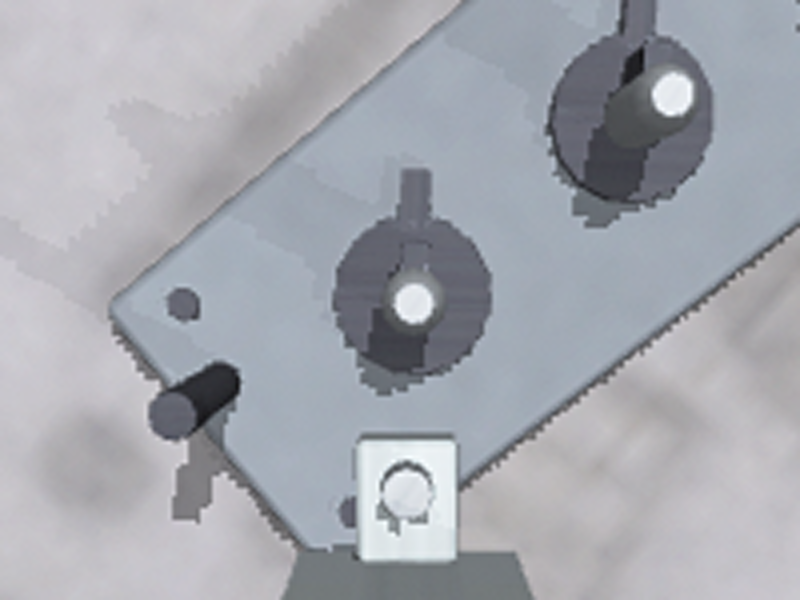

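The camera is almost over spindle 2: shaft top at crop (414,303), flange centre (412,297), lug at (415,183). The held crank's arm is at (408,495).

```bash
cat >> fit.py <<'E'
def insert(top,fl,lug,held,zseat=.023):
    o=robot.get_obs(); c=cam("wrist",o); R0=R.from_euler('xyz',o["ee_rot"])
    A=ray(c,top,.065); B=ray(c,fl,.023); L=ray(c,lug,.022)
    a,b,l=[R0.inv().apply(p-o["tool_pos"]) for p in (A,B,L)]
    m=(a+b)/2; ang=np.arctan2(l[1]-b[1],l[0]-b[0]); t=ang-held[2]
    h=np.array(held[:2]); h=np.array([[np.cos(t),-np.sin(t)],[np.sin(t),np.cos(t)]])@h
    print("top/flange world",A.round(4),B.round(4),"shift",((m[:2]-h)/.1).round(3),"turn",round(t/(np.pi/2),3),"z down to seat",((o["tool_pos"][2]-.023-held[3])/.1).round(3))
E
python3 - <<'E'
from fit import *
f=lambda x,y:(150+x/4,60+y/4)
insert(f(414,303),f(412,297),f(415,183),[.00065,.0004,.0025,.0267])
E
```

```text
top/flange world [0.484  0.1984 0.065 ] [0.4835 0.1986 0.023 ] shift [0.562 0.014] turn 0.015 z down to seat 1.012
```

>>> {"api": "servo_tool", "payload": {"plan": [[0.2,0.01,0,0,0,0.015,28],[0.4,0.014,0,0,0,0.015,28],[0.562,0.014,0,0,0,0.015,28],[0.562,0.014,0.2,0,0,0.015,28],[0.562,0.014,0.4,0,0,0.015,28],[0.562,0.014,0.5,0,0,0.015,28],[0.562,0.014,0.5,0,0,0.015,28],[0.562,0.014,0.5,0,0,0.015,28],[0.562,0.014,0.5,0,0,0.015,28]]}}

```text
time: 11.02
tool_pos: [0.484, 0.1988, 0.1026]
ee_rot: [-3.141, -0.002, 0.143]
wrist_force: [-0.6, 0.3, -0.9]
width: 0.0357
finger_force: 30.0
```

```bash
python3 - <<'E'
from fit import *
o=robot.get_obs(); t=.0; h=np.array([.00065,.0004]); R0=R.from_euler('xyz',o["ee_rot"])
print(o["tool_pos"],o["ee_rot"],R0.apply([.00065,.0004,.0267])+o["tool_pos"],o["wrist_force"])
E
```

```text
[0.48404735 0.19882078 0.10259104] [-3.14123710e+00 -1.87982579e-03  1.43471828e-01] [0.48479618 0.1985344  0.07589217] [-0.63324185  0.27335896 -0.87213838]
```

>>> {"api": "servo_tool", "payload": {"plan": [[-0.01,0,0.05,0,0,0,28],[-0.01,0,0.1,0,0,0,28],[-0.01,0,0.15,0,0,0,28],[-0.01,0,0.2,0,0,0,28],[-0.01,0,0.24,0,0,0,28],[-0.01,0,0.24,0,0,0,28]]}}

```text
time: 11.52
tool_pos: [0.4816, 0.1982, 0.0761]
ee_rot: [3.141, 0.002, 0.143]
wrist_force: [0.2, -0.6, -0.1]
width: 0.0361
finger_force: 30.0
```

>>> {"api": "servo_tool", "payload": {"plan": [[0,0,0.04,0,0,0,28],[0,0,0.08,0,0,0,28],[0,0,0.12,0,0,0,28],[0,0,0.16,0,0,0,28],[0,0,0.16,0,0,0,28]]}}

```text
time: 11.93
tool_pos: [0.4818, 0.1982, 0.0603]
ee_rot: [3.141, 0.002, 0.142]
wrist_force: [-0.4, -0.6, -0.4]
width: 0.0361
finger_force: 30.0
```

>>> {"api": "servo_tool", "payload": {"plan": [[0.005,0,0.04,0,0,0,28],[0.005,0,0.08,0,0,0,28],[0.005,0,0.11,0,0,0,28],[0.005,0,0.12,0,0,0,28],[0.005,0,0.12,0,0,0,28]]}}

```text
time: 12.35
tool_pos: [0.4832, 0.1986, 0.0513]
ee_rot: [3.142, -0.001, 0.143]
wrist_force: [-4.3, -0.9, 7.7]
width: 0.0357
finger_force: 30.0
```

>>> {"api": "servo_tool", "payload": {"plan": [[0,0,0.03,0,0,0,28],[0,0,0.03,0,0,0,28],[0,0,0.03,0,0,0,28]]}}

```text
time: 12.6
tool_pos: [0.4833, 0.1986, 0.0512]
ee_rot: [3.142, -0.001, 0.143]
wrist_force: [-8.7, -1.9, 21.2]
width: 0.036
finger_force: 30.0
```

>>> {"api": "servo_tool", "payload": {"plan": [[0,0,0,0,0,0,38],[0,0,0,0,0,0,46],[0,0,0,0,0,0,50],[0,0,0,0,0,0,50],[0,0,-0.2,0,0,0,50],[0,0,-0.5,0,0,0,50],[0,0,-0.9,0,0,0,50],[0,0,-1,0,0,0,50],[0,0,-1,0,0,0,50]]}}

```text
time: 13.35
tool_pos: [0.4856, 0.1993, 0.1506]
ee_rot: [-3.14, -0.009, 0.142]
wrist_force: [0.2, -0.3, -0.2]
width: 0.0499
finger_force: 0.0
```

```bash
python3 - <<'E'
from fit import *
o=robot.get_obs(); print(o["tool_pos"],o["ee_rot"]); print(relx(.43,.19,.16,.15))
E
```

```text
[0.48556341 0.19928104 0.15060455] [-3.1402893  -0.00857874  0.14246938]
[-0.562  0.013 -0.099 -0.001 -0.005 -0.005]
```

>>> {"api": "servo_tool", "payload": {"plan": [[-0.4,-0.75,-0.5,0,0,-0.07,65],[-0.4,-0.75,-0.5,0,0,-0.15,65],[-0.4,-0.75,-0.5,0,0,-0.22,65],[-0.4,-0.75,-0.5,0,0,-0.3,65],[-0.4,-0.75,-0.5,0,0,-0.37,65],[-0.4,-0.75,-0.5,0,0,-0.45,65],[-0.4,-0.75,-0.5,0,0,-0.52,65],[-0.4,-0.75,-0.5,0,0,-0.6,65],[-0.4,-0.75,-0.5,0,0,-0.67,65],[-0.4,-0.75,-0.5,0,0,-0.72,65],[-0.4,-0.75,-0.5,0,0,-0.72,65]]}}

```text
time: 14.27
tool_pos: [0.4319, 0.2667, 0.1936]
ee_rot: [-3.138, 0.003, 1.275]
wrist_force: [-0.3, -0.9, -0.0]
width: 0.0649
finger_force: 0.0
```

>>> {"api": "servo_tool", "payload": {"plan": [[0,0,0,0,0,-0.07,65],[0,0,0,0,0,-0.15,65],[0,0,0,0,0,-0.22,65],[0,0,0,0,0,-0.3,65],[0,0,0,0,0,-0.37,65],[0,0,0,0,0,-0.45,65],[0,0,0,0,0,-0.52,65],[0,0,0,0,0,-0.6,65],[0,0,0,0,0,-0.67,65],[0,0,0,0,0,-0.72,65],[0,0,0,0,0,-0.72,65]]}}

```text
time: 15.18
tool_pos: [0.4322, 0.2668, 0.1946]
ee_rot: [-3.139, -0.001, 2.404]
wrist_force: [0.5, 1.1, -0.8]
width: 0.065
finger_force: 0.0
```

```bash
python3 - <<'E'
from fit import *
o=robot.get_obs(); print(o["joint_positions"].round(2),o["tool_pos"],o["ee_rot"]); print(relx(.392,.341,.2,-2.74))
E
```

```text
[ 0.44  0.    1.51  0.    1.63 -0.39] [0.43216802 0.26678223 0.1945573 ] [-3.13883049e+00 -1.20534676e-03  2.40360304e+00]
[ 0.797  0.279 -0.054 -0.001 -0.002 -0.725]
```

>>> {"api": "servo_tool", "payload": {"plan": [[0.3,0.1,-0.1,0,0,-0.07,65],[0.5,0.2,-0.2,0,0,-0.15,65],[0.75,0.28,-0.2,0,0,-0.22,65],[0.75,0.28,-0.2,0,0,-0.3,65],[0.75,0.28,-0.2,0,0,-0.37,65],[0.75,0.28,-0.2,0,0,-0.45,65],[0.75,0.28,-0.2,0,0,-0.52,65],[0.75,0.28,-0.2,0,0,-0.6,65],[0.75,0.28,-0.2,0,0,-0.67,65],[0.75,0.28,-0.2,0,0,-0.725,65],[0.75,0.28,-0.2,0,0,-0.725,65],[0.75,0.28,-0.2,0,0,-0.725,65]]}}

```text
time: 16.18
tool_pos: [0.3958, 0.3381, 0.2155]
ee_rot: [-3.141, -0.002, -2.745]
wrist_force: [0.0, -0.0, 0.3]
width: 0.0651
finger_force: 0.0
```

```bash
python3 - <<'E'
from fit import *
o=robot.get_obs(); print(o["joint_positions"].round(2),o["tool_pos"],o["ee_rot"]); img=robot.snapshot("wrist")
save("w5.png",img,(120,50,392,260),2.9)
E
```

```text
[ 0.6   0.02  1.45  0.    1.67 -1.37] [0.39582527 0.33805896 0.21545971] [-3.14138973e+00 -1.56397130e-03 -2.74456312e+00]
```

View pics/w5.png

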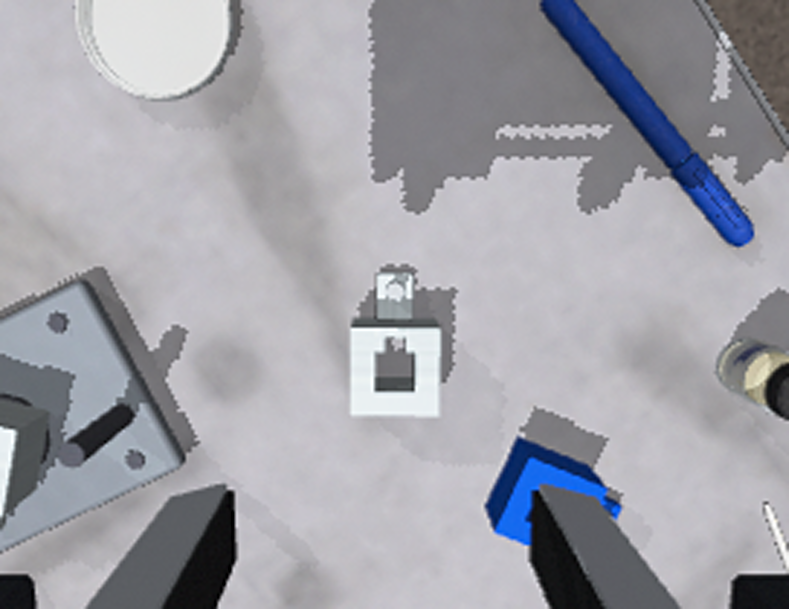

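Crank B's hub top is at crop (350..441, 327..416), aligned between the fingers, with its arm up at (395,293). The blue decoy is at (550,490), clear of the right finger.

```bash
python3 - <<'E'
from fit import *
o=robot.get_obs(); c=cam("wrist",o)
P=np.array([(.018,.018,.034),(.018,-.018,.034),(-.018,-.018,.034),(-.018,.018,.034)])
uv=np.array([120,50])+np.array([(350,327),(441,328),(440,416),(349,416)])/2.9
q,r=fitpose(c,P,uv,[.392,.341,-2.74]); print(q,r.tolist(),relx(q[0],q[1],.024,q[2]))
uv=np.array([120,50])+np.array([(530,545)])/2.9; print(ray(c,uv[0],.034))
E
```

```text
[ 0.39139463  0.34147967 -2.75098145] [[0.2, 0.2], [-0.2, 0.1], [-0.5, -0.1], [0.6, -0.3]] [ 2.600e-02  4.900e-02  1.917e+00 -0.000e+00 -1.000e-03  5.000e-03]
[0.43792977 0.42357528 0.034     ]
```

>>> {"api": "servo_tool", "payload": {"plan": [[0.03,0.05,0.3,0,0,0,60],[0.03,0.05,0.65,0,0,0,58],[0.03,0.05,1,0,0,0,56],[0.03,0.05,1,0,0,0,56]]}}

```text
time: 16.57
tool_pos: [0.3867, 0.3385, 0.1081]
ee_rot: [-3.138, -0.016, -2.743]
wrist_force: [-0.2, -0.4, -1.0]
width: 0.0562
finger_force: 0.0
```

>>> {"api": "servo_tool", "payload": {"plan": [[0,0,0.3,0,0,0,56],[0,0,0.6,0,0,0,56],[0,0,0.85,0,0,0,56],[0,0,0.91,0,0,0,56],[0,0,0.91,0,0,0,45],[0,0,0.91,0,0,0,38],[0,0,0.91,0,0,0,28],[0,0,0.91,0,0,0,28],[0,0,0.91,0,0,0,28]]}}

```text
time: 17.32
tool_pos: [0.3931, 0.3428, 0.0282]
ee_rot: [3.141, 0.005, -2.74]
wrist_force: [0.2, -0.0, 5.6]
width: 0.0359
finger_force: 30.0
```

>>> {"api": "servo_tool", "payload": {"plan": [[0,0,0,0,0,0,28],[0,0,-0.3,0,0,0,28],[0,0,-0.6,0,0,0,28],[0,0,-1,0,0,0,28],[0,0,-1,0,0,0,28],[0,0,-1,0,0,0,28]]}}

```text
time: 17.82
tool_pos: [0.393, 0.3429, 0.1292]
ee_rot: [3.14, 0.007, -2.74]
wrist_force: [-0.4, -0.8, -1.7]
width: 0.0357
finger_force: 30.0
```

```bash
python3 - <<'E'
from fit import *
o=robot.get_obs(); print(o["tool_pos"],o["ee_rot"],o["width"],o["finger_force"])
img=robot.snapshot("wrist")
save("w6.png",img,(150,120,350,270),4)
print(relx(.53,.075,.15,.6))
E
```

```text
[0.39302145 0.34288228 0.12915407] [ 3.13996806  0.00734249 -2.74001656] 0.03567865316300818 29.999652430415154
[-2.300e-01 -2.998e+00 -2.360e-01  2.000e-03 -0.000e+00  1.874e+00]
```

View pics/w6.png

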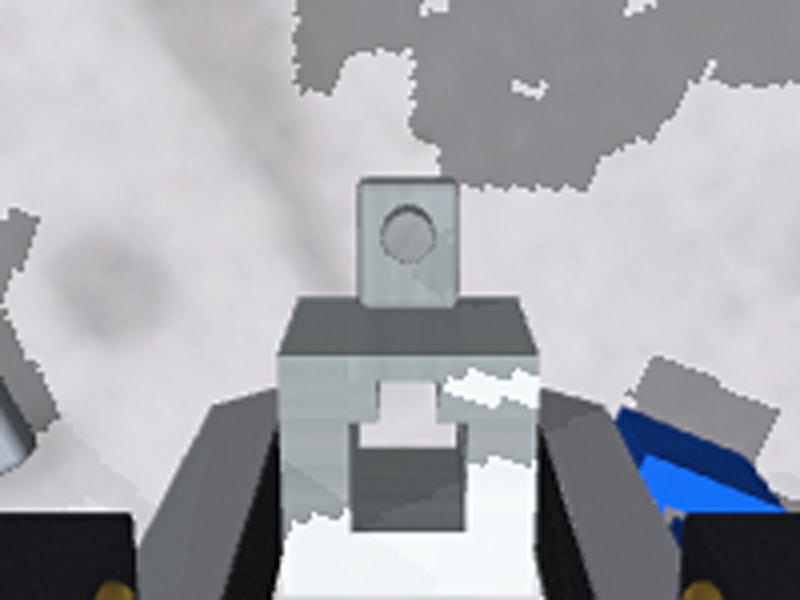

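Crank B is held square: hub front edge at crop (277..538, 356), arm at (408,235).

>>> {"api": "servo_tool", "payload": {"plan": [[-0.1,-0.2,-0.3,0,0,0.07,28],[-0.1,-0.5,-0.3,0,0,0.14,28],[-0.1,-0.8,-0.3,0,0,0.22,28],[-0.1,-1,-0.3,0,0,0.29,28],[-0.1,-1,-0.3,0,0,0.36,28],[-0.1,-1,-0.3,0,0,0.44,28],[-0.1,-1,-0.3,0,0,0.51,28],[-0.1,-1,-0.3,0,0,0.58,28],[-0.1,-1,-0.3,0,0,0.62,28],[-0.1,-1,-0.3,0,0,0.62,28]]}}

```text
time: 18.7
tool_pos: [0.4383, 0.2529, 0.1528]
ee_rot: [-3.137, -0.003, 2.568]
wrist_force: [-0.3, -0.2, -1.5]
width: 0.0358
finger_force: 30.0
```

```bash
python3 - <<'E'
from fit import *
uv=np.array([150,120])+np.array([(277,356),(538,356),(298,297),(520,297),(358,179),(459,179)])/4
print(heldfit(uv,[(.018,.018,.034),(.018,-.018,.034),(.018,.018,0),(.018,-.018,0),(.038,.008,.009),(.038,-.008,.009)]))
print(relx(.532,.08,.155,.6))
E
```

```text
(array([0.00307346, 0.0002178 , 0.00158206, 0.02634242]), [[-0.4, -0.4], [0.9, -0.3], [-0.1, -0.3], [-0.4, -0.3], [-0.6, 0.7], [0.5, 0.7]])
[-1.725e+00 -9.440e-01 -2.300e-02 -3.000e-03  1.000e-03  1.253e+00]
```

>>> {"api": "servo_tool", "payload": {"plan": [[-0.3,-0.2,0,0,0,0.07,28],[-0.6,-0.4,0,0,0,0.14,28],[-0.8,-0.5,0,0,0,0.22,28],[-0.9,-0.5,0,0,0,0.29,28],[-0.9,-0.5,0,0,0,0.36,28],[-0.9,-0.5,0,0,0,0.44,28],[-0.9,-0.5,0,0,0,0.51,28],[-0.9,-0.5,0,0,0,0.58,28],[-0.9,-0.5,0,0,0,0.63,28],[-0.9,-0.5,0,0,0,0.63,28]]}}

```text
time: 19.53
tool_pos: [0.4873, 0.1625, 0.1537]
ee_rot: [-3.138, 0.001, 1.58]
wrist_force: [0.0, 0.1, -1.0]
width: 0.0358
finger_force: 30.0
```

```bash
python3 - <<'E'
from fit import *
print(relx(.532,.08,.155,.6))
E
```

```text
[-0.829  0.439 -0.014 -0.002  0.001  0.624]
```

>>> {"api": "servo_tool", "payload": {"plan": [[-0.3,0.15,0,0,0,0.07,28],[-0.6,0.3,0,0,0,0.14,28],[-0.83,0.44,0,0,0,0.22,28],[-0.83,0.44,0,0,0,0.29,28],[-0.83,0.44,0,0,0,0.36,28],[-0.83,0.44,0,0,0,0.44,28],[-0.83,0.44,0,0,0,0.51,28],[-0.83,0.44,0,0,0,0.58,28],[-0.83,0.44,0,0,0,0.625,28],[-0.83,0.44,0,0,0,0.625,28],[-0.83,0.44,0,0,0,0.625,28]]}}

```text
time: 20.45
tool_pos: [0.5324, 0.0802, 0.1545]
ee_rot: [-3.141, 0.002, 0.602]
wrist_force: [0.3, -0.1, -0.4]
width: 0.0358
finger_force: 30.0
```

```bash
python3 - <<'E'
from fit import *
o=robot.get_obs(); print(o["tool_pos"],o["ee_rot"]); c=cam("wrist",o)
img=robot.snapshot("wrist"); save("w7.png",img,(150,60,350,210),4)
print(proj(c,[(.5825,.1132,.065),(.5825,.1132,.023)]))
E
```

```text
[0.53243034 0.08015501 0.15449187] [-3.14052702e+00  1.53162614e-03  6.02088826e-01]
[[252.40445803 131.4982904 ]
 [252.36163004 130.13140859]]
```

View pics/w7.png

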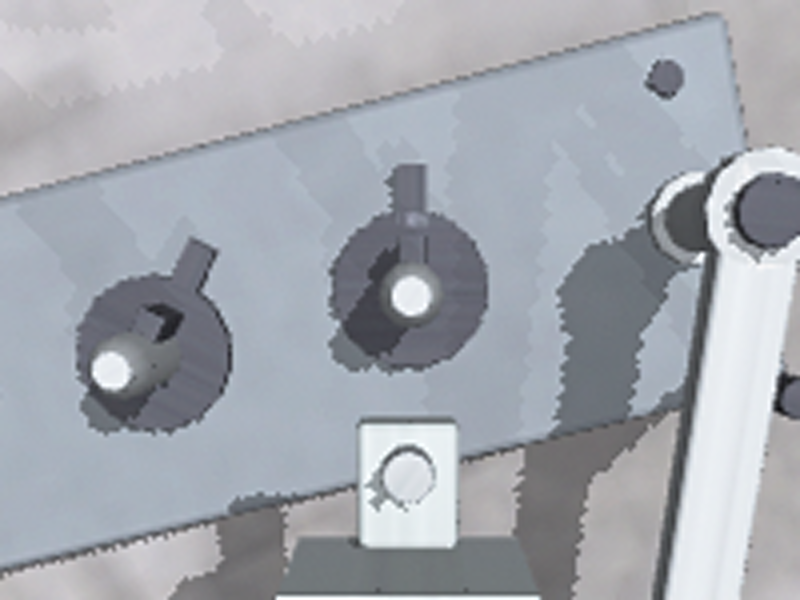

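Spindle 0: shaft top at crop (411,297), flange centre (409,290), lug at (409,180). The bar lies to the right, at x ≥ 680, clear of the fingers.

```bash
python3 - <<'E'
from fit import *
f=lambda x,y:(150+x/4,60+y/4)
insert(f(411,297),f(409,290),f(409,180),[.0031,.0002,.0016,.0263])
E
```

```text
top/flange world [0.581  0.1117 0.065 ] [0.5808 0.112  0.023 ] shift [0.548 0.011] turn -0.001 z down to seat 1.054
```

>>> {"api": "servo_tool", "payload": {"plan": [[0.2,0.01,0,0,0,0,28],[0.4,0.011,0,0,0,0,28],[0.545,0.011,0,0,0,0,28],[0.545,0.011,0.2,0,0,0,28],[0.545,0.011,0.4,0,0,0,28],[0.545,0.011,0.54,0,0,0,28],[0.545,0.011,0.54,0,0,0,28],[0.545,0.011,0.54,0,0,0,28],[0.545,0.011,0.54,0,0,0,28]]}}

```text
time: 21.25
tool_pos: [0.5792, 0.11, 0.1025]
ee_rot: [3.141, -0.001, 0.599]
wrist_force: [-0.8, -0.3, -0.1]
width: 0.0361
finger_force: 30.0
```

```bash
python3 - <<'E'
from fit import *
o=robot.get_obs(); R0=R.from_euler('xyz',o["ee_rot"])
p=R0.apply([.0031,.0002,.0263])+o["tool_pos"]
print(o["tool_pos"],o["ee_rot"],p,R0.inv().apply(np.array([.5809,.11185,.023])-p)/.1)
E
```

```text
[0.57918919 0.10996435 0.10246113] [ 3.14092585e+00 -1.35232091e-03  5.98973591e-01] [0.58190154 0.1115525  0.07616548] [-0.00731354 -0.00845827  0.53163988]
```

>>> {"api": "servo_tool", "payload": {"plan": [[-0.004,-0.006,0.05,0,0,0,28],[-0.004,-0.006,0.1,0,0,0,28],[-0.004,-0.006,0.15,0,0,0,28],[-0.004,-0.006,0.2,0,0,0,28],[-0.004,-0.006,0.24,0,0,0,28],[-0.004,-0.006,0.24,0,0,0,28]]}}

```text
time: 21.75
tool_pos: [0.5771, 0.1101, 0.076]
ee_rot: [-3.14, 0.002, 0.598]
wrist_force: [0.5, 1.1, -1.1]
width: 0.036
finger_force: 30.0
```

>>> {"api": "servo_tool", "payload": {"plan": [[0,0,0.04,0,0,0,28],[0,0,0.08,0,0,0,28],[0,0,0.12,0,0,0,28],[0,0,0.16,0,0,0,28],[0,0,0.16,0,0,0,28]]}}

```text
time: 22.17
tool_pos: [0.5772, 0.1101, 0.0602]
ee_rot: [-3.141, 0.002, 0.598]
wrist_force: [-0.9, -0.1, -1.5]
width: 0.0355
finger_force: 30.0
```

>>> {"api": "servo_tool", "payload": {"plan": [[0.007,0,0.04,0,0,0,28],[0.007,0,0.08,0,0,0,28],[0.007,0,0.11,0,0,0,28],[0.007,0,0.13,0,0,0,28],[0.007,0,0.14,0,0,0,28],[0.007,0,0.14,0,0,0,28]]}}

```text
time: 22.67
tool_pos: [0.5788, 0.1107, 0.0512]
ee_rot: [3.141, -0.001, 0.598]
wrist_force: [-7.2, -1.4, 13.8]
width: 0.0361
finger_force: 30.0
```

Same height (z = 0.0512) and the same push-back as crank A, so it is home. I release and look.

>>> {"api": "servo_tool", "payload": {"plan": [[0,0,0,0,0,0,38],[0,0,0,0,0,0,44],[0,0,0,0,0,0,48],[0,0,0,0,0,0,48],[0,0,-0.2,0,0,0,48],[0,0,-0.5,0,0,0,48],[0,0,-0.9,0,0,0,48],[0,0,-1,0,0,0,48],[0,0,-1,0,0,0,48]]}}

```text
time: 23.42
tool_pos: [0.5812, 0.1109, 0.1522]
ee_rot: [3.137, -0.008, 0.598]
wrist_force: [0.3, 0.9, -0.9]
width: 0.0484
finger_force: 0.0
```

>>> {"api": "servo_tool", "payload": {"plan": [[-0.5,0.2,-0.6,0,0,0,48],[-1,0.3,-0.6,0,0,0,48],[-1,0.3,-0.6,0,0,0,48],[-1,0.3,-0.6,0,0,0,48],[-1,0.3,-0.6,0,0,0,48]]}}

```text
time: 23.83
tool_pos: [0.5121, 0.0286, 0.2067]
ee_rot: [-3.141, -0.0, 0.595]
wrist_force: [0.3, 1.5, 0.7]
width: 0.0481
finger_force: 0.0
```

```bash
python3 - <<'E'
from fit import *
o=robot.get_obs(); print(o["time"],o["tool_pos"],o["ee_rot"],o["joint_positions"].round(2)); c=cam("wrist",o)
img=robot.snapshot("wrist"); b=robot.snapshot("side")
save("w8.png",np.vstack([cv2.resize(img[0:230],(740,332)),cv2.resize(b[150:270,190:430],(740,260))[:, :]]))
for phi in (1.25,.6,0):
    a=-.7297+np.pi+phi; h=np.array([.549-.002,.1432-.0013])+.115*np.array([np.cos(-.7297),np.sin(-.7297)])+.235*np.array([np.cos(a),np.sin(a)]); print(phi,h,proj(c,[[*h,.113]]),rel(*h,.2,a+np.pi/2))
E
```

```text
23.8333 [0.51210022 0.02855842 0.20668862] [-3.14118409e+00 -1.11551987e-04  5.95459719e-01] [-0.06  0.01  1.48  0.    1.65  0.92]
1.25 [ 0.42881559 -0.0515923 ] [[271.23545863 312.83317103]] [-1.149e+00  2.030e-01  5.500e-02 -1.000e-03  1.000e-03  4.900e-02]
0.6 [0.39969189 0.09562982] [[124.16395891 257.78076379]] [-5.610e-01 -1.178e+00  5.700e-02 -1.000e-03  2.000e-03  4.630e-01]
0 [0.45755507 0.22189753] [[ 24.38278278 127.63465734]] [ 0.628 -1.896  0.056 -0.     0.002  0.845]
```

View pics/w8.png

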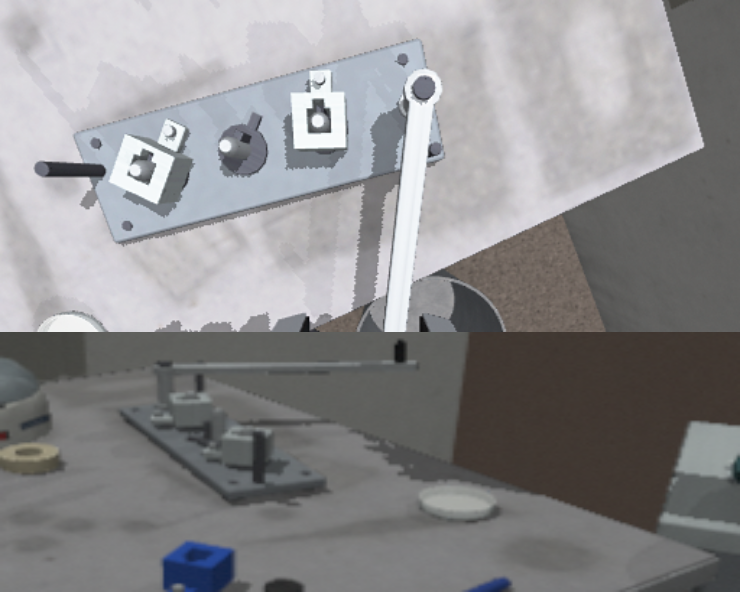

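Both cranks sit fully home with keys in their keyways (wrist view: hubs at (150,168) and (318,120)). No aluminium crank is left on the bench and the bar is still open. Next I swing it home.

>>> {"api": "servo_tool", "payload": {"plan": [[-0.4,0.1,0,0,0,0.05,50],[-0.7,0.2,0,0,0,0.05,50],[-1,0.2,0,0,0,0.05,50],[-1,0.2,0,0,0,0.05,50],[-1,0.2,0,0,0,0.05,50]]}}

```text
time: 24.35
tool_pos: [0.4411, -0.043, 0.2059]
ee_rot: [-3.139, 0.001, 0.519]
wrist_force: [0.4, 1.0, 0.3]
width: 0.0501
finger_force: 0.0
```

```bash
python3 - <<'E'
from fit import *
print(relx(.4285,-.0515,.108,.52))
E
```

```text
[-0.15   0.014  0.979 -0.001  0.001 -0.001]
```

>>> {"api": "servo_tool", "payload": {"plan": [[-0.15,0.01,0,0,0,0,50],[-0.15,0.01,0.2,0,0,0,50],[-0.15,0.01,0.5,0,0,0,50],[-0.15,0.01,0.8,0,0,0,50],[-0.15,0.01,0.98,0,0,0,50],[-0.15,0.01,0.98,0,0,0,40],[-0.15,0.01,0.98,0,0,0,30],[-0.15,0.01,0.98,0,0,0,30],[-0.15,0.01,0.98,0,0,0,30]]}}

```text
time: 25.1
tool_pos: [0.4305, -0.0515, 0.1112]
ee_rot: [3.139, -0.003, 0.52]
wrist_force: [0.2, -0.4, -0.2]
width: 0.0306
finger_force: 0.0
```

```bash
cat >> fit.py <<'E'
def swing(phis,dz=.108):
    o=robot.get_obs(); print(o["tool_pos"],o["width"],o["finger_force"],o["joint_positions"].round(2))
    for phi in phis:
        a=-.7297+np.pi+phi; h=np.array([.547,.1419])+.115*np.array([np.cos(-.7297),np.sin(-.7297)])+.235*np.array([np.cos(a),np.sin(a)])
        print(phi,relx(*h,dz,max(-.7297+phi,-.35),o)[[0,1,2,5]])
E
python3 -c "
from fit import *
swing([1.1,.95,.8])"
```

```text
[ 0.43053771 -0.05153021  0.11121425] 0.03060602442795225 0.0 [-0.25 -0.13  1.81  0.    1.46  0.8 ]
1.1 [ 0.011 -0.359  0.031  0.096]
0.95 [ 0.09  -0.703  0.031  0.191]
0.8 [ 0.219 -1.03   0.031  0.287]
```

>>> {"api": "servo_tool", "payload": {"plan": [[0,-0.12,0.02,0,0,0.03,30],[0,-0.24,0.02,0,0,0.06,30],[0.01,-0.36,0.02,0,0,0.1,30],[0.03,-0.48,0.02,0,0,0.13,30],[0.06,-0.59,0.02,0,0,0.16,30],[0.09,-0.7,0.02,0,0,0.19,30],[0.13,-0.81,0.02,0,0,0.22,30],[0.17,-0.92,0.02,0,0,0.25,30],[0.2,-0.99,0.02,0,0,0.28,30]]}}

```text
time: 25.85
tool_pos: [0.3983, 0.045, 0.1094]
ee_rot: [3.141, -0.004, 0.078]
wrist_force: [0.6, 0.3, 0.3]
width: 0.0301
finger_force: 0.3
```

```bash
python3 -c "
from fit import *
swing([.65,.5,.4,.3])"
```

```text
[0.39828189 0.04499488 0.10942516] 0.03010030929744633 0.27807760052382946 [-0.03 -0.21  1.88  0.    1.47  1.46]
0.65 [ 0.032 -0.388  0.014  0.1  ]
0.5 [ 0.113 -0.731  0.014  0.196]
0.4 [ 0.195 -0.951  0.015  0.259]
0.3 [ 0.299 -1.162  0.015  0.272]
```

>>> {"api": "servo_tool", "payload": {"plan": [[0,-0.12,0.01,0,0,0.03,30],[0.01,-0.25,0.01,0,0,0.06,30],[0.03,-0.38,0.01,0,0,0.1,30],[0.05,-0.5,0.01,0,0,0.13,30],[0.08,-0.62,0.01,0,0,0.16,30],[0.11,-0.73,0.01,0,0,0.19,30],[0.15,-0.84,0.01,0,0,0.22,30],[0.19,-0.95,0.01,0,0,0.25,30]]}}

```text
time: 26.52
tool_pos: [0.4098, 0.1412, 0.1084]
ee_rot: [-3.14, -0.003, -0.315]
wrist_force: [-0.2, -1.2, -0.7]
width: 0.03
finger_force: 0.3
```

```bash
python3 -c "
from fit import *
swing([.3,.2,.1,0,-.04,-.06])"
```

```text
[0.40976687 0.14121114 0.10839582] 0.029976521225025844 0.3053458593785763 [ 0.2  -0.13  1.81 -0.    1.46  2.09]
0.3 [ 0.021 -0.237  0.004  0.022]
0.2 [ 0.059 -0.469  0.005  0.022]
0.1 [ 0.12  -0.696  0.005  0.022]
0 [ 0.204 -0.915  0.006  0.022]
-0.04 [ 0.244 -1.001  0.006  0.022]
-0.06 [ 0.265 -1.043  0.006  0.022]
```

>>> {"api": "servo_tool", "payload": {"plan": [[0.01,-0.12,0,0,0,0.02,30],[0.02,-0.24,0,0,0,0.02,30],[0.04,-0.36,0,0,0,0.02,30],[0.06,-0.47,0,0,0,0.02,30],[0.09,-0.58,0,0,0,0.02,30],[0.12,-0.7,0,0,0,0.02,30],[0.16,-0.8,0,0,0,0.02,30],[0.2,-0.9,0,0,0,0.02,30],[0.22,-0.95,0,0,0,0.02,30],[0.24,-1,0,0,0,0.02,30],[0.24,-1,0,0,0,0.02,30]]}}

```text
time: 27.43
tool_pos: [0.4628, 0.2288, 0.1064]
ee_rot: [-3.141, -0.0, -0.344]
wrist_force: [0.6, -0.3, -0.3]
width: 0.0297
finger_force: 0.0
```

>>> {"api": "servo_tool", "payload": {"plan": [[0.02,-0.04,0,0,0,0,30],[0.02,-0.06,0,0,0,0,30],[0.02,-0.06,0,0,0,0,30]]}}

```text
time: 27.68
tool_pos: [0.464, 0.23, 0.106]
ee_rot: [3.133, 0.003, -0.345]
wrist_force: [-4.4, -7.4, 3.6]
width: 0.0302
finger_force: 4.5
```

The bar is pressed against the home stop (8 N). I centre the fingers, lift, and check.

>>> {"api": "servo_tool", "payload": {"plan": [[0,0.06,0,0,0,0,34],[-0.02,0.12,0,0,0,0,40],[-0.02,0.12,0,0,0,0,46],[-0.02,0.12,-0.2,0,0,0,46],[-0.02,0.12,-0.5,0,0,0,46],[-0.02,0.12,-0.9,0,0,0,46],[-0.02,0.12,-1,0,0,0,46],[-0.02,0.12,-1,0,0,0,46]]}}

```text
time: 28.35
tool_pos: [0.4624, 0.2234, 0.2115]
ee_rot: [-3.135, -0.008, -0.345]
wrist_force: [0.6, -0.1, 0.3]
width: 0.046
finger_force: 0.0
```

>>> {"api": "servo_tool", "payload": {"plan": [[-0.5,0.3,-0.5,0,0,0,46],[-0.9,0.5,-0.5,0,0,0,46],[-0.9,0.5,-0.5,0,0,0,46],[-0.9,0.5,-0.5,0,0,0,46],[-0.9,0.5,-0.5,0,0,0,46]]}}

```text
time: 28.77
tool_pos: [0.3578, 0.2059, 0.256]
ee_rot: [-3.14, -0.001, -0.344]
wrist_force: [0.5, -0.4, -0.1]
width: 0.0458
finger_force: 0.0
```

```bash
python3 - <<'E'
from fit import *
o=robot.get_obs(); print(o["time"],o["tool_pos"])
img=robot.snapshot("wrist"); b=robot.snapshot("side")
save("w9.png",np.vstack([cv2.resize(img[0:230],(740,332)),cv2.resize(b[150:270,190:430],(740,260))[:, :]]))
E
```

```text
28.7667 [0.35776406 0.20592173 0.25599114]
```

View pics/w9.png

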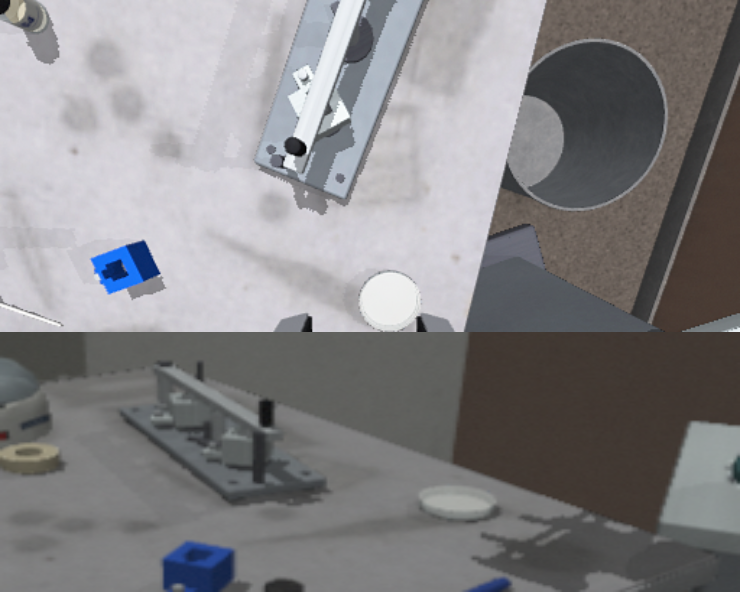

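The bar lies over both cranks against the home post (handle at (295,147)), and nothing else has moved. Handing in.

```bash
python3 -c "
from bench import robot
print(robot.close_job())"
```

```text
the job is handed in; nothing more can be done
None
```

I swung the bar to its open stop, fitted both cranks on the bench (keyed and home on spindles 2 and 0), swung the bar back against its home stop, and handed the job in at about 29 s; no verdict came back.

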